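# Swap the heat-sink modules in the latch rack and blow them clean

## Robot

A 7-joint arm with a two-finger parallel gripper is mounted at the origin on the work surface. World frame = base frame: x ahead of the robot, y to its left, z up, the work surface at z = 0. Lengths are in m, angles in rad, forces in N, time in s.
With the tool pointing down it reaches from about 0.4 to 0.875 m from the base axis. Payload 19.3 kg.
Tool frame: the origin (TCP) lies at the very end of the fingers, on their centre line; the grasp point (between the pads) lies 19 mm behind it; z points along the fingers, y is the direction in which the jaws open and shut (so a half turn about z gives the same grasp; the last joint's range is limited). The gripper opens to 85 mm and grips with 20 to 120 N. Pads are 22 mm wide; open, the fingers measure 114 mm over their backs; the gripper's body (76 mm by 85 mm) begins 54 mm behind the grasp point. The pads swing forward as they close: fully open they stand 13 mm farther back than shut.
Start: joints at [1.275, 0.521, -0.036, 1.599, 0.021, 1.021, -0.113], TCP at [0.14, -0.609, 0.231] pointing down, gripper open.
Joint ranges: [-2.91, 2.91], [-0.3, 2.13], [-1.5, 1.42], [0.17, 2.43], [-1.26, 4.41], [0.16, 1.93], [-2.52, 2.52]. Speed limits (rad/s): [1.89, 1.89, 2.39, 2.39, 3.01, 3.01, 3.01].

## Interface

Orientations are given as [roll, pitch, yaw] about the fixed x, y, z axes, in that order (R = Rz(yaw) Ry(pitch) Rx(roll)).
In Python, from workcell import bot, vision, job_done gives the robot as it stands.
- The arm moves only by the tool arm_command, never from a script. Its arguments are lists of equal length, an entry for each row: "gripper": the finger opening in cm, from 0 to 8.54; "slide": the shift along the tool's x, y, z in cm, a list of three; "turn": the turn, a rotation vector about the tool's x, y, z in degrees, a list of three. A call has 1 to 5 rows; each row is the pose to reach, as a shift and turn from the pose commanded when the call began, along the tool's axes at that moment; what a row does not reach only later rows make up. A row lasts 1/8 s, in which the tool goes at most 62.5 mm and 10.7 degrees, less where a joint would pass 70% of its speed; a pose out of reach is approached as far as the arm can. A call with a gripper value outside its range is refused whole. The fingers move at their own pace and stop on an object; "force" is the grip in N (left out, the last holds). Time passes only in rows, so rows that repeat a pose let the fingers close. It gives the time, the measured TCP pose, the force and the opening at its end, in the units of the state.
- bot.observe(): the state, without advancing time (a new reading comes with each control period).
- vision.grab_frame(name): name is "scene" or "side" or "wrist"; returns the picture (480x640x3 uint8, blue, green, red); there is no depth.
- vision.camera_model(name): a dict with "mtx" (3x3 intrinsics, pixels), "k1" (the pictures are not rectified: a ray, as slopes to the right and down, at radius r is drawn at 1 + k1 r^2 times it, then the intrinsics apply), "T" (4x4, takes a point from camera to world coordinates). Camera axes: x right, y down, z forward; pixel columns grow to the right and rows downward; lengths in m; the calibration is good to about 2 mm. A picture is of the moment at which its call begins: read the wrist's pose just before it. camera_model takes no time and is no camera call; for the wrist camera it gives the pose at the moment of the call.
- job_done(): hands the job in, once; it reports no verdict.
The state is a dict: "clock": time; "qpos": joint angles; "qd": joint speeds; "joint_efforts": joint torques, N m; "position": TCP position; "tool_rot": TCP orientation; "force": force on the tool from outside, world axes, zero at the start; "moment": the same for the moment, N m; "grip_width": finger opening in m.
Only numpy, scipy, OpenCV 4.12 (cv2) and the standard library are available. Lean on these libraries where they do the work, as an engineer would, in place of code of your own. Each camera call takes 0.05 s, during which the arm holds its last target. There are 200 camera calls.

## Task

Take the two cleaned modules out of the racks: press down the latch tab so that the module pops up, then stand it upright in the grey tray. Next push every dusty module from the bench down into a rack slot until its latch snaps back over it; then squeeze the air gun's trigger softly in its first stage, short of the pressure point, for about two seconds, squeeze on past the pressure point into the second stage for about two seconds, and let go. Do not knock over the mug.

Things in the scene. Friction and masses are not known exactly. Their poses are not given: they have to be found in the camera images.
- clean1_mid (a point): cleaned module, latched in slot 1 at the start: point half-way up, 40.5 mm above the underside. Finned aluminium block 80 (x) x 32 (y) x 45 mm high, 150 g, ends alike, with a black pull grip on top, 44 (x) x 14 (y) x 36 mm high: middle of the grip 22.5 mm above the point, flat top of the block 4.5 mm above it, top of the grip 40.5 mm above it
- clean2_mid (a point): cleaned module, latched in slot 2 at the start: point half-way up, 40.5 mm above the underside. Finned aluminium block 80 (x) x 32 (y) x 45 mm high, 150 g, ends alike, with a black pull grip on top, 44 (x) x 14 (y) x 36 mm high: middle of the grip 22.5 mm above the point, flat top of the block 4.5 mm above it, top of the grip 40.5 mm above it
- dusty1_mid (a point): dusty module, stands on the bench at the left (2 or 3 are present): point half-way up, 40.5 mm above the underside. Finned aluminium block 80 (x) x 32 (y) x 45 mm high, 150 g, ends alike, with a black pull grip on top, 44 (x) x 14 (y) x 36 mm high: middle of the grip 22.5 mm above the point, flat top of the block 4.5 mm above it, top of the grip 40.5 mm above it
- dusty2_mid (a point): dusty module, stands on the bench at the left (2 or 3 are present): point half-way up, 40.5 mm above the underside. Finned aluminium block 80 (x) x 32 (y) x 45 mm high, 150 g, ends alike, with a black pull grip on top, 44 (x) x 14 (y) x 36 mm high: middle of the grip 22.5 mm above the point, flat top of the block 4.5 mm above it, top of the grip 40.5 mm above it
- dusty3_mid (a point): dusty module, stands on the bench at the left (2 or 3 are present): point half-way up, 40.5 mm above the underside. Finned aluminium block 80 (x) x 32 (y) x 45 mm high, 150 g, ends alike, with a black pull grip on top, 44 (x) x 14 (y) x 36 mm high: middle of the grip 22.5 mm above the point, flat top of the block 4.5 mm above it, top of the grip 40.5 mm above it
- slot1 (a point): latched place in slot 1: where a module's half-way point is when latched, 58.5 mm above the bench. x along the slot, away from the robot to the latch end; z up. One of three like grey single-slot racks fixed side by side, about 88 mm apart, in any order; slots 1 and 2 hold the cleaned modules at the start, 3 is empty. All slots alike; more under slots 2 and 3
- slot2 (a point): latched place in slot 2: where a module's half-way point is when latched, 58.5 mm above the bench. x along the slot, away from the robot to the latch end; z up. A module goes in from above, its length along x, either way round; 2 mm play at each side, 2 mm at each end. Side lips (lead-in 8 mm) top out 5 mm below the point, the tall near-end wall 26 mm above it
- slot3 (a point): as slot1, for slot 3. The floor has a sprung ejector plate (3.3 N down, 2.5 N up) that holds an unlatched module 12 mm above the latched height. Solid floor 2 mm below the latched height. To load: push down to the solid floor with 6 to 15 N; the module's far end wedges the latch open, the latch snaps back over its top edge; let go and it rises 2 mm up to the latch.
- tab1 (a point): top of slot 1's slick steel latch tab, 24 wide, 47 mm long along the slot's x, 72 mm above the bench when shut; point 10 mm from its free end, 45 mm beyond a loaded module's end. Press it down 7 to 12 mm here (3 to 6 N): it also swings 9 to 15 mm outwards, the latch comes clear and the module pops up 12 mm and stays up when the tab is let go
- tab2 (a point): top of slot 2's slick steel latch tab, 24 wide, 47 mm long along the slot's x, 72 mm above the bench when shut; point 10 mm from its free end, 45 mm beyond a loaded module's end. Press it down 7 to 12 mm here (3 to 6 N): it also swings 9 to 15 mm outwards, the latch comes clear and the module pops up 12 mm and stays up when the tab is let go
- tab3 (a point): top of slot 3's slick steel latch tab, 24 wide, 47 mm long along the slot's x, 72 mm above the bench when shut; point 10 mm from its free end, 45 mm beyond a loaded module's end. Press it down 7 to 12 mm here (3 to 6 N): it also swings 9 to 15 mm outwards, the latch comes clear and the module pops up 12 mm and stays up when the tab is let go
- latch1 (a joint): angle of slot 1's latch, rad: 0 = shut (its nose hooks 5 mm over a latched module's far end), 0.13 and more = clear of the module, 0.30 = stop; springs back by itself; 0.05 to 0.12 while an unlatched module in the slot holds it off
- latch2 (a joint): angle of slot 2's latch, rad: 0 = shut (its nose hooks 5 mm over a latched module's far end), 0.13 and more = clear of the module, 0.30 = stop; springs back by itself; 0.05 to 0.12 while an unlatched module in the slot holds it off
- latch3 (a joint): angle of slot 3's latch, rad: 0 = shut (its nose hooks 5 mm over a latched module's far end), 0.13 and more = clear of the module, 0.30 = stop; springs back by itself; 0.05 to 0.12 while an unlatched module in the slot holds it off
- tray_in (a point): middle of the inner floor (5 mm above the bench) of a shallow grey open tray fixed to the bench in front of the rack, inside 66 (its x) x 186 (its y) mm, walls 5 mm thick and 20 mm high over the bench; two modules stand in it end to end, lengthwise along its y
- squeeze (a point): where to squeeze the grey pistol-shaped air gun fixed on its side at the right, 48 mm above the bench, midway between the grip's back (26 mm to its -y) and the black trigger's front (26 mm to its +y). y along the barrel to the nozzle, x away from the robot, where the barrel (62 mm high) is 50 mm off. Grip 26, trigger 22 mm high; trigger from x -24 to +32 mm. Free below down to 10 mm over the bench
- trigger_face (a point): middle of the trigger's front face, 26 mm from the squeeze point at rest; as the trigger is squeezed it moves straight towards the grip, along the squeeze point's -y
- trigger (a joint): first-stage travel of the trigger, m: 0 at rest, 0.007 at the pressure point (1.5 N rising to 5 N), then 45 mm across grip and trigger. Half-way in, or more, is soft air
- trigger_full (a joint): second-stage travel, m: stays 0 until the pressure point gives way at 12 N, 0.006 when fully squeezed (17 N), full blast, 39 mm across grip and trigger. The trigger springs back when let go
- mug_rim (a point): middle of the mouth of a white mug 90 mm high, 76 mm wide, standing beyond the air gun

How it is judged:
On the way, in this order (a step that is already met when the one before it is completed fails the run):
1. both cleaned modules are out of the racks and stand in the tray (x of clean1_mid in the frame of tray_in between -0.035 and 0.035 m and y of clean1_mid in the frame of tray_in between -0.06 and 0.06 m and z of clean1_mid in the frame of tray_in between 0.034 and 0.047 m and angle between each of clean1_mid, clean2_mid's own z axis and vertical below 0.15 rad and x of clean2_mid in the frame of tray_in between -0.035 and 0.035 m and y of clean2_mid in the frame of tray_in between -0.06 and 0.06 m and z of clean2_mid in the frame of tray_in between 0.034 and 0.047 m), for 0.2 s.
2. every dusty module is latched home in a rack slot, its latch snapped back (((distance between dusty1_mid and slot1 below 0.006 m and angle between dusty1_mid's own z axis and vertical below 0.1 rad and angle between the x axis of dusty1_mid and the x axis of slot1, either way round below 0.1 rad and value of joint latch1 below 0.06 rad) or (distance between dusty1_mid and slot2 below 0.006 m and angle between dusty1_mid's own z axis and vertical below 0.1 rad and angle between the x axis of dusty1_mid and the x axis of slot2, either way round below 0.1 rad and value of joint latch2 below 0.06 rad) or (distance between dusty1_mid and slot3 below 0.006 m and angle between dusty1_mid's own z axis and vertical below 0.1 rad and angle between the x axis of dusty1_mid and the x axis of slot3, either way round below 0.1 rad and value of joint latch3 below 0.06 rad)) and ((distance between dusty2_mid and slot1 below 0.006 m and angle between dusty2_mid's own z axis and vertical below 0.1 rad and angle between the x axis of dusty2_mid and the x axis of slot1, either way round below 0.1 rad and value of joint latch1 below 0.06 rad) or (distance between dusty2_mid and slot2 below 0.006 m and angle between dusty2_mid's own z axis and vertical below 0.1 rad and angle between the x axis of dusty2_mid and the x axis of slot2, either way round below 0.1 rad and value of joint latch2 below 0.06 rad) or (distance between dusty2_mid and slot3 below 0.006 m and angle between dusty2_mid's own z axis and vertical below 0.1 rad and angle between the x axis of dusty2_mid and the x axis of slot3, either way round below 0.1 rad and value of joint latch3 below 0.06 rad)) and ((distance between dusty3_mid and slot1 below 0.006 m and angle between dusty3_mid's own z axis and vertical below 0.1 rad and angle between the x axis of dusty3_mid and the x axis of slot1, either way round below 0.1 rad and value of joint latch1 below 0.06 rad) or (distance between dusty3_mid and slot2 below 0.006 m and angle between dusty3_mid's own z axis and vertical below 0.1 rad and angle between the x axis of dusty3_mid and the x axis of slot2, either way round below 0.1 rad and value of joint latch2 below 0.06 rad) or (distance between dusty3_mid and slot3 below 0.006 m and angle between dusty3_mid's own z axis and vertical below 0.1 rad and angle between the x axis of dusty3_mid and the x axis of slot3, either way round below 0.1 rad and value of joint latch3 below 0.06 rad))), for 0.3 s.
3. with the modules latched, the trigger is held in its first stage (soft air) for a second, short of the second stage (all of step 2 and value of joint trigger above 0.003 m and value of joint trigger_full below 0.0015 m), for 0.8 s.
4. then the trigger is squeezed past the pressure point into the second stage and held there for a second (all of step 2 and value of joint trigger_full above 0.004 m), for 0.8 s.
At the end, for the whole second after the job is handed in: cleaned modules upright (0.15 rad) in the tray; every dusty module latched in a slot (within 6 mm, upright and in line within 0.1 rad); all latches shut (within 0.06 rad); trigger let go (within 1.5 mm of rest); modules at rest (all of step 1 and all of step 2 and linear speed of each of dusty1, dusty2, dusty3, clean1, clean2 below 0.02 m/s and value of joint trigger below 0.0015 m and value of joint each of latch1, latch2, latch3 below 0.06 rad); the robot touches nothing.
It fails at once if the mug is knocked over (angle between mug_rim's own z axis and vertical above 0.6 rad).
Of dusty1, dusty2, dusty3 only 2 to 3 are there at a start; the rules pass over those that are not, and their reading is None.
At some moment in a run one of dusty1, dusty2, dusty3 may be knocked a few centimetres aside while the robot is not near it.
It also fails if it takes over 210 s, if anything falls off the work surface, if the arm or the gripper's body presses on something with over 40 N, if the wrist force passes 120 N, or if a joint passes its speed limit or range.

## Working session

There is one attempt and no reset: what is moved stays moved. The work goes in short steps, Python scripts to look and compute and a tool call to move; the robot and the scene stay as the last step left them, time stands still between calls to the robot, and variables do not carry over. Pictures are saved under pics/ and viewed, about 12 in all and at most 16, crops included, and the job is handed in when it is done.

Besides the shell and the picture viewer there is one more tool, called after "Call:" by a JSON object that holds its "fn" and its "kwargs". arm_command: Moves the arm, as the interface text tells. Its arguments: {"type":"object","properties":{"gripper":{"type":"array","items":{"type":"number"}},"slide":{"type":"array","items":{"type":"array","items":{"type":"number"}}},"turn":{"type":"array","items":{"type":"array","items":{"type":"number"}}},"force":{"type":"number"}},"required":["gripper","slide","turn"]}

```bash
ls; mkdir -p pics; python3 - <<'E'
from workcell import bot, vision
import cv2
print(bot.observe())
for n in ("scene","side","wrist"):
    m=vision.camera_model(n); print(n,m)
    cv2.imwrite(f"pics/{n}0.png",vision.grab_frame(n))
E
```

```text
pics
{'clock': 0.0, 'qpos': array([ 1.27479418,  0.52203014, -0.03631733,  1.6000144 ,  0.02121596,
        1.02107505, -0.1128106 ]), 'qd': array([ 4.21484679e-04, -1.97910015e-03,  1.19616424e-05, -9.57856544e-04,
        1.24704637e-04, -1.77892276e-03,  3.77147097e-04]), 'joint_efforts': array([ 2.45314459e-04, -9.27107406e+01,  1.97977021e+00, -3.69923759e+01,
        1.78452220e-02,  8.45839240e-03,  3.21266145e-05]), 'position': array([ 0.13980872, -0.60881652,  0.2307135 ]), 'tool_rot': array([-3.14045546e+00,  9.95178004e-05,  2.25781355e-01]), 'force': array([-0.39051883,  0.03729436,  0.08042135]), 'moment': array([-0.03786811,  0.0397485 ,  0.01015745]), 'grip_width': 0.08520704172544243}
scene {'mtx': array([[614.61661292,   0.        , 322.48439504],
       [  0.        , 614.61661292, 243.48243426],
       [  0.        ,   0.        ,   1.        ]]), 'k1': -0.08283838610690275, 'T': array([[ 0.31018493,  0.60610256, -0.7324104 ,  1.65541747],
       [ 0.95065975, -0.20229242,  0.23521016, -0.34759237],
       [-0.00559959, -0.76923173, -0.63894537,  1.00935529],
     
[... 348 characters left out ...]
2517, -0.79413236,  0.76913425],
       [-0.00917599, -0.81902358, -0.57368648,  0.6440904 ],
       [ 0.        ,  0.        ,  0.        ,  1.        ]])}
wrist {'mtx': array([[331.38613262,   0.        , 317.26482208],
       [  0.        , 331.38613262, 236.1201969 ],
       [  0.        ,   0.        ,   1.        ]]), 'k1': -0.06229696871893734, 'T': array([[ 2.24477318e-01, -9.24928574e-01, -3.06785050e-01,
         2.19207671e-01],
       [-9.74479050e-01, -2.13294840e-01, -6.99706541e-02,
        -5.91348409e-01],
       [-7.17810907e-04,  3.14662429e-01, -9.49203372e-01,
         3.73570985e-01],
       [ 0.00000000e+00,  0.00000000e+00,  0.00000000e+00,
         1.00000000e+00]])}
```

View pics/scene0.png

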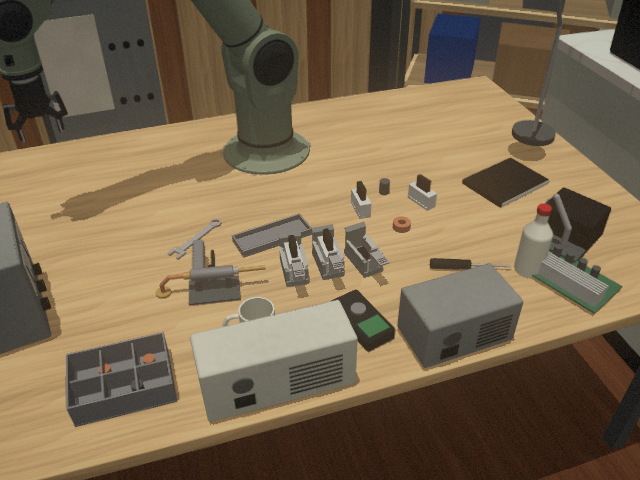

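View pics/side0.png

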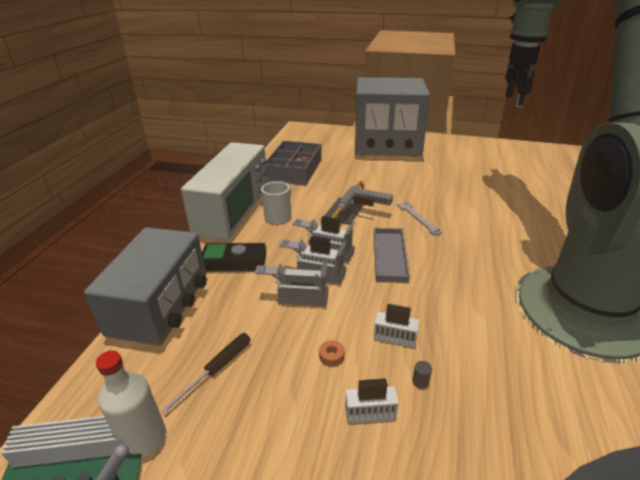

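```bash
cat > h.py <<'E'
import numpy as np, cv2
from workcell import bot, vision
from scipy.spatial.transform import Rotation as R
def ray(m,px):
    K=m["mtx"]; u=np.array([(px[0]-K[0,2])/K[0,0],(px[1]-K[1,2])/K[1,1]]); s=u.copy()
    for _ in range(20): s=u/(1+m["k1"]*(s@s))
    T=m["T"]; return T[:3,3],T[:3,:3]@np.r_[s,1]
def onz(m,px,z):
    o,d=ray(m,px); return o+d*(z-o[2])/d[2]
def proj(m,P):
    T=m["T"]; p=T[:3,:3].T@(np.asarray(P)-T[:3,3]); s=p[:2]/p[2]; s=s*(1+m["k1"]*(s@s))
    return m["mtx"][:2,:2]@s+m["mtx"][:2,2]
def tri(a,b):
    A=np.zeros((3,3));c=np.zeros(3)
    for o,d in (a,b):
        d=d/np.linalg.norm(d);P=np.eye(3)-np.outer(d,d);A+=P;c+=P@o
    return np.linalg.solve(A,c)
def delta(pos,rpy=None,yaw=None):
    s=bot.observe(); Rc=R.from_euler('xyz',s["tool_rot"])
    if yaw is not None: rpy=[np.pi,0,yaw]
    Rt=R.from_euler('xyz',rpy) if rpy is not None else Rc
    return np.round(Rc.inv().apply(np.array(pos)-s["position"])*100,2),np.round((Rc.inv()*Rt).as_rotvec(degrees=True),2)
def snap(name,tag):
    import pickle
    m=vision.camera_model(name); f=vision.grab_frame(name)
    cv2.imwrite(f"pics/{tag}.png",f); pickle.dump(m,open(f"pics/{tag}.pkl","wb")); return f,m
def load(tag):
    import pickle
    return cv2.imread(f"pics/{tag}.png"),pickle.load(open(f"pics/{tag}.pkl","rb"))
E
python3 - <<'E'
from h import *
ms=vision.camera_model("scene"); mi=vision.camera_model("side")
for n,px,z in [("clA",(291,244),.1),("clB",(325,236),.1),("slot empty",(364,255),.06),("dustA",(361,190),.075),("dustB",(424,183),.075),("tray",(273,235),.005),("gun",(203,260),.048),("mug",(256,305),.09),("bottle",(544,208),.15)]:
    print(n,onz(ms,px,z).round(3))
print()
for n,px,z in [("clA",(331,224),.1),("clB",(319,243),.1),("slot empty",(305,282),.06),("dustA",(398,313),.075),("dustB",(372,388),.075),("tray",(391,254),.005),("mug",(276,187),.09)]:
    print(n,onz(mi,px,z).round(3))
E
```

```text
clA [ 0.592 -0.083  0.1  ]
clB [0.589 0.001 0.1  ]
slot empty [0.639 0.082 0.06 ]
dustA [0.405 0.163 0.075]
dustB [0.428 0.336 0.075]
tray [ 0.43  -0.089  0.005]
gun [ 0.522 -0.283  0.048]
mug [ 0.749 -0.204  0.09 ]
bottle [0.711 0.508 0.15 ]

clA [ 0.565 -0.05   0.1  ]
clB [0.573 0.029 0.1  ]
slot empty [0.581 0.116 0.06 ]
dustA [0.385 0.178 0.075]
dustB [0.406 0.35  0.075]
tray [ 0.425 -0.095  0.005]
mug [ 0.755 -0.211  0.09 ]
```

Call:
{"fn": "arm_command", "kwargs": {"gripper": [8.5,8.5,8.5,8.5,8.5], "slide": [[4,-4.2,-1],[8,-8.5,-2],[12,-13,-3],[16.2,-17.1,-3.5],[16.2,-17.1,-3.5]], "turn": [[0,0,0],[0,0,0],[0,0,0],[0,0,0],[0,0,0]]}}

```text
clock: 0.78
position: [0.2619, -0.4033, 0.267]
tool_rot: [3.141, -0.001, 0.231]
force: [-0.2, -0.5, -0.2]
grip_width: 0.085
```

Call:
{"fn": "arm_command", "kwargs": {"gripper": [8.5,8.5,8.5,8.5,8.5], "slide": [[4,-4.2,-1],[8,-8.5,-2],[12,-13,-3],[16.2,-17.1,-3.5],[16.2,-17.1,-3.5]], "turn": [[0,0,0],[0,0,0],[0,0,0],[0,0,0],[0,0,0]]}}

```text
clock: 1.4
position: [0.381, -0.2007, 0.3017]
tool_rot: [-3.142, -0.001, 0.231]
force: [-0.8, -1.5, -0.1]
grip_width: 0.0849
```

Call:
{"fn": "arm_command", "kwargs": {"gripper": [8.5,8.5,8.5,8.5,8.5], "slide": [[4,-4.2,-1],[8,-8.5,-2],[12,-13,-3],[16.2,-17.1,-3.5],[16.2,-17.1,-3.5]], "turn": [[0,0,4],[0,0,8],[0,0,12.9],[0,0,12.9],[0,0,12.9]]}}

```text
clock: 2.02
position: [0.5002, 0.0022, 0.336]
tool_rot: [-3.14, 0.0, 0.005]
force: [-0.7, -1.7, 0.2]
grip_width: 0.0848
```

```bash
python3 - <<'E'
from h import *
s=bot.observe(); print(s['clock'],s['position'],s['tool_rot'],s['qpos'])
f,m=snap("wrist","w1")
E
```

```text
2.025 [0.50015176 0.00224038 0.33595596] [-3.14005784e+00  1.42747429e-04  4.68404441e-03] [ 0.24104624  0.24064819 -0.4419193   1.76325603  0.10963249  1.16210073
 -1.79948925]
```

View pics/w1.png

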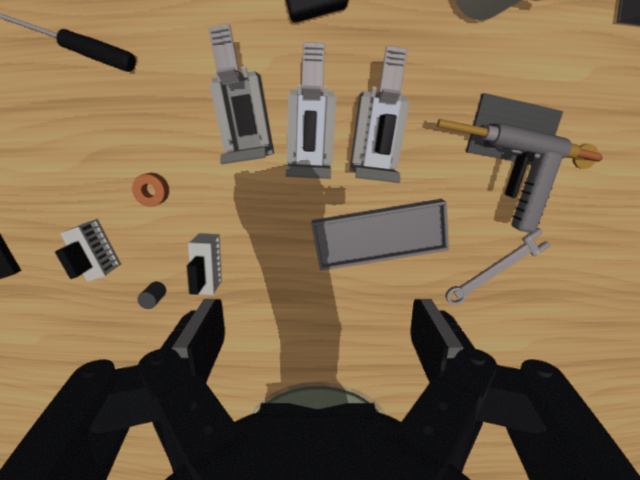

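```bash
python3 - <<'E'
from h import *
f,m=load("w1")
c=cv2.resize(f[20:190,195:420],None,fx=3.5,fy=3.5,interpolation=cv2.INTER_CUBIC); cv2.imwrite("pics/w1c.png",c)
d=cv2.resize(f[90:300,430:560],None,fx=2.8,fy=2.8,interpolation=cv2.INTER_CUBIC)
e=cv2.resize(f[205:305,50:230],None,fx=2.4,fy=2.4,interpolation=cv2.INTER_CUBIC)
k=np.zeros((600,800,3),np.uint8); k[:d.shape[0],:d.shape[1]]=d; k[:e.shape[0],366:366+e.shape[1]]=e
cv2.imwrite("pics/w1d.png",k)
E
```

```text
(no output)
```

View pics/w1c.png

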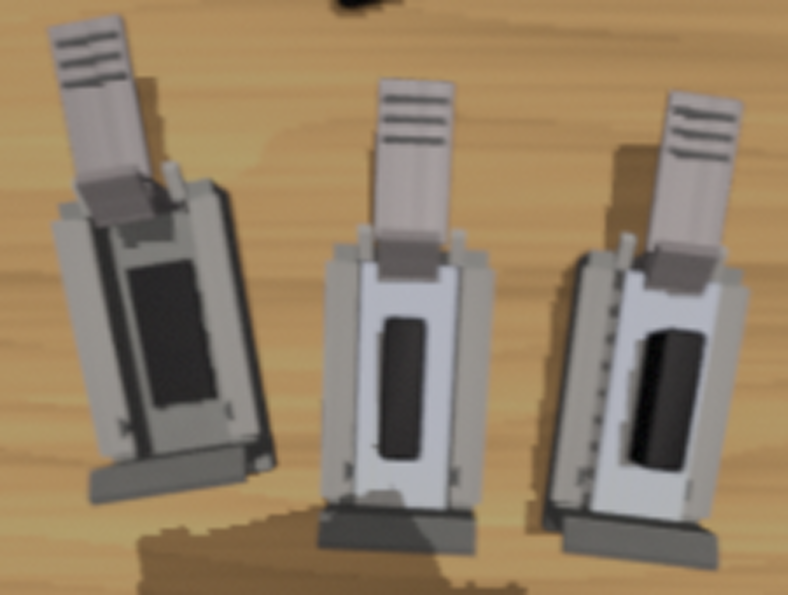

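View pics/w1d.png

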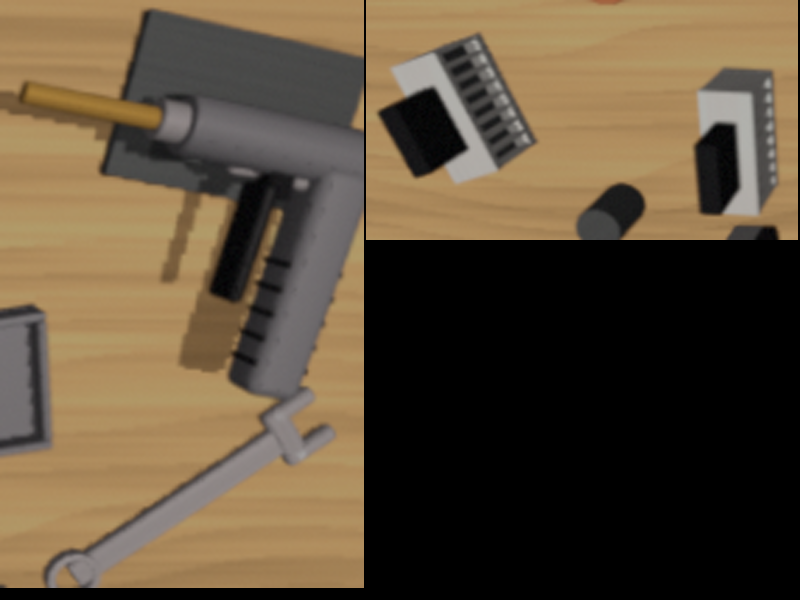

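```bash
cat > meas.py <<'E'
from h import *
f,m=load("w1")
C=lambda p:(195+(p[0]-1.25)/3.5,20+(p[1]-1.25)/3.5)
for n,t,g in [("L",[(50,28),(122,14)],None),("M",[(381,80),(454,83)],[(385,318),(424,318),(420,460),(380,458)]),("Rt",[(670,92),(741,101)],[(667,330),(704,331),(684,470),(650,465)])]:
    a,b=[onz(m,C(p),.072) for p in t]; w=a-b; x=np.array([w[1],-w[0],0])/np.linalg.norm(w); 
    te=(a+b)/2
    print(n,"tabw",np.linalg.norm(w).round(4),"yaw",np.degrees(np.arctan2(x[1],x[0])).round(1),"end",te.round(4),"slot",(te-.095*x)[:2].round(4))
    if g:
        G=np.array([onz(m,C(p),.099) for p in g]); ax=(G[0]+G[1]-G[2]-G[3])/2; c=G.mean(0)
        print("  grip c",c[:2].round(4),"len",np.linalg.norm(ax).round(4),"yaw",np.degrees(np.arctan2(ax[1],ax[0])).round(1),"dist end",np.linalg.norm((te-c)[:2]).round(4),"yaw c->end",np.degrees(np.arctan2(*(te-c)[1::-1])).round(1))
# dusty
E=lambda p:(50+(p[0]-366)/2.4,205+p[1]/2.4)
for n,q in [("d1",[(391,66),(437,46),(498,170),(458,184)]),("d2",[(697,91),(752,91),(758,214),(698,212)])]:
    Q=np.array([onz(m,E(p),.045) for p in q]); ax=(Q[0]+Q[1]-Q[2]-Q[3])/2; w=(Q[0]+Q[3]-Q[1]-Q[2])/2
    print(n,Q.mean(0)[:2].round(4),np.linalg.norm(ax).round(4),np.linalg.norm(w).round(4),np.degrees(np.arctan2(ax[1],ax[0])).round(1),np.degrees(np.arctan2(w[1],w[0])).round(1))
q=[(313,222),(445,200),(448,248),(320,269)]
Q=np.array([onz(m,p,.02) for p in q]); ax=(Q[0]+Q[3]-Q[1]-Q[2])/2;w=(Q[0]+Q[1]-Q[2]-Q[3])/2
print("tray",Q.mean(0).round(4),np.linalg.norm(ax).round(4),np.linalg.norm(w).round(4),"y-axis yaw",np.degrees(np.arctan2(ax[1],ax[0])).round(1))
E
python3 meas.py
```

```text
L tabw 0.0234 yaw 8.9 end [0.6896 0.1107 0.072 ] slot [0.5958 0.0961]
M tabw 0.023 yaw -1.9 end [0.6714 0.0066 0.072 ] slot [0.5765 0.0098]
  grip c [0.5774 0.0109] len 0.0427 yaw -2.0 dist end 0.0942 yaw c->end -2.6
Rt tabw 0.0229 yaw -5.4 end [ 0.6683 -0.0848  0.072 ] slot [ 0.5737 -0.0759]
  grip c [ 0.575  -0.0755] len 0.042 yaw -4.4 dist end 0.0937 yaw c->end -5.7
d1 [0.4082 0.3419] 0.0819 0.0326 16.8 110.3
d2 [0.3869 0.1702] 0.0801 0.0351 -4.8 89.5
tray [ 0.4312 -0.0918  0.02  ] 0.192 0.0741 y-axis yaw 100.3
```

Call:
{"fn": "arm_command", "kwargs": {"gripper": [0,0,0,0,0], "slide": [[4,0,4],[8,0,8],[12,-0.2,13],[16.1,-0.4,18],[16.1,-0.4,22.6]], "turn": [[0,0,0],[0,0,1],[0,0,2],[0,0,2.5],[0,0,2.5]]}}

```text
clock: 2.7
position: [0.6609, 0.0011, 0.1076]
tool_rot: [3.141, 0.0, -0.045]
force: [0.7, 0.6, -0.4]
grip_width: 0.0
```

Call:
{"fn": "arm_command", "kwargs": {"gripper": [0,0,0,0,0], "slide": [[0,0,0],[0,0,0.5],[0,0,1.5],[0,0,2.5],[0,0,3.0]], "turn": [[0,0,0],[0,0,0],[0,0,0],[0,0,0],[0,0,0]]}}

```text
clock: 3.32
position: [0.6596, 0.0037, 0.08]
tool_rot: [3.142, 0.0, -0.043]
force: [0.7, -0.4, -0.3]
grip_width: 0.0
```

```bash
python3 - <<'E'
from h import *
s=bot.observe(); print(s['clock'],s['position'],s['tool_rot'],s['force'])
print(delta([.6615,.0067,.063],yaw=np.radians(-2.2)))
E
```

```text
3.325 [0.65957314 0.00367745 0.0799792 ] [ 3.14151220e+00  1.76359600e-04 -4.29903714e-02] [ 0.74732274 -0.40290443 -0.3220336 ]
(array([ 0.18, -0.31,  1.7 ]), array([ 0.  ,  0.01, -0.26]))
```

Call:
{"fn": "arm_command", "kwargs": {"gripper": [0,0,0,0,0], "slide": [[0.1,-0.1,0.4],[0.1,-0.2,0.8],[0.1,-0.2,1.2],[0.1,-0.2,1.6],[0.1,-0.2,1.7]], "turn": [[0,0,0],[0,0,0],[0,0,0],[0,0,0],[0,0,0]]}}

```text
clock: 3.95
position: [0.6635, 0.0059, 0.0649]
tool_rot: [-3.141, -0.006, -0.043]
force: [8.3, 0.0, 14.1]
grip_width: 0.0003
```

Call:
{"fn": "arm_command", "kwargs": {"gripper": [0,0], "slide": [[0,0,0],[0,0,0]], "turn": [[0,0,0],[0,0,0]]}}

```text
clock: 4.2
position: [0.6634, 0.0059, 0.0651]
tool_rot: [-3.141, -0.006, -0.043]
force: [7.8, -0.8, 13.1]
grip_width: 0.0001
```

Call:
{"fn": "arm_command", "kwargs": {"gripper": [0,0,0,0,0], "slide": [[0,0,-0.5],[0,0,-1.5],[0,0,-3],[0,0,-5],[0,0,-6]], "turn": [[0,0,0],[0,0,0],[0,0,0],[0,0,0],[0,0,0]]}}

```text
clock: 4.82
position: [0.6614, 0.0057, 0.1253]
tool_rot: [-3.141, -0.002, -0.043]
force: [-0.7, 0.4, -0.1]
grip_width: 0.0003
```

```bash
python3 - <<'E'
from h import *
s=bot.observe(); print(s['clock'],s['position'],s['force'])
a,_=snap("wrist","w2"); 
b,_=snap("side","s2")
k=np.zeros((600,800,3),np.uint8); k[:360,:480]=cv2.resize(a,(480,360)); c=cv2.resize(b[180:320,230:400],None,fx=1.85,fy=1.85); k[:c.shape[0],482:482+c.shape[1]]=c
d=cv2.imread("pics/side0.png")[180:320,230:400]; d=cv2.resize(d,None,fx=1.85,fy=1.85);k[300:300+d.shape[0],482:482+d.shape[1]]=d
cv2.imwrite("pics/v2.png",k)
E
```

```text
4.825 [0.66140105 0.00573257 0.12531899] [-0.68473828  0.43875727 -0.10092148]
```

View pics/v2.png

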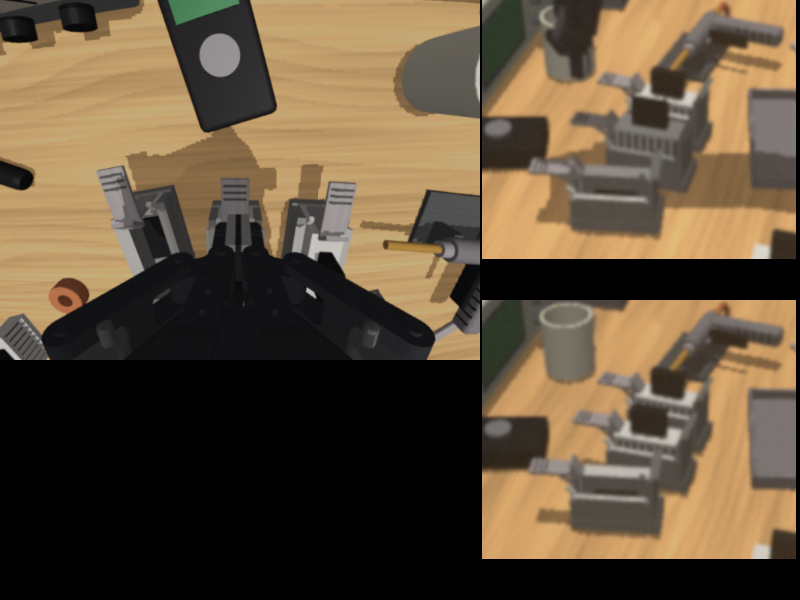

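Call:
{"fn": "arm_command", "kwargs": {"gripper": [0,0,0,0,0], "slide": [[0,3,0],[0,6.5,0],[0,9,0],[0,9,2.0],[0,9,4.0]], "turn": [[0,0,0],[0,0,1.5],[0,0,2.9],[0,0,2.9],[0,0,2.9]]}}

```text
clock: 5.55
position: [0.6567, -0.0833, 0.0819]
tool_rot: [-3.141, 0.001, -0.093]
force: [-0.0, -0.2, -0.1]
grip_width: -0.0
```

Call:
{"fn": "arm_command", "kwargs": {"gripper": [0,0,0,0,0], "slide": [[0,0,0],[0,0,0.5],[0,0,1.0],[0,0,1.5],[0,0,2.0]], "turn": [[0,0,0],[0,0,0],[0,0,0],[0,0,0],[0,0,0]]}}

```text
clock: 6.18
position: [0.6595, -0.0843, 0.0649]
tool_rot: [-3.141, -0.006, -0.094]
force: [9.5, -1.0, 16.8]
grip_width: -0.0001
```

Call:
{"fn": "arm_command", "kwargs": {"gripper": [0,0,0], "slide": [[0,0,0],[0,0,0.05],[0,0,0.05]], "turn": [[0,0,0],[0,0,0],[0,0,0]]}}

```text
clock: 6.55
position: [0.6594, -0.0842, 0.0646]
tool_rot: [-3.141, -0.006, -0.094]
force: [6.8, -1.0, 12.5]
grip_width: -0.0002
```

Call:
{"fn": "arm_command", "kwargs": {"gripper": [0,0,2,4,4], "slide": [[0,0,-1],[0,0,-3.5],[0,0,-7.5],[-4,0,-7.5],[-8.5,0,-7.5]], "turn": [[0,0,0],[0,0,0],[0,0,0],[0,0,0],[0,0,0]]}}

```text
clock: 7.18
position: [0.5713, -0.0761, 0.1382]
tool_rot: [-3.142, -0.001, -0.094]
force: [1.1, -0.5, -0.9]
grip_width: 0.0399
```

Call:
{"fn": "arm_command", "kwargs": {"gripper": [4,4], "slide": [[0,0,0],[0,0,0]], "turn": [[0,0,0],[0,0,0]]}}

```text
clock: 7.42
position: [0.5729, -0.0764, 0.1383]
tool_rot: [3.142, -0.001, -0.094]
force: [0.8, 0.5, 0.2]
grip_width: 0.0402
```

```bash
python3 - <<'E'
from h import *
s=bot.observe(); print(s['clock'],s['position'],s['tool_rot'],s['grip_width'],s['force'])
print(delta([.5745,-.0757,.081],yaw=np.radians(-5.2)))
E
```

```text
7.425 [ 0.57288625 -0.07640163  0.13826169] [ 3.14152493e+00 -8.87703890e-04 -9.37112565e-02] 0.040188718546419415 [0.78666857 0.51469169 0.20355062]
(array([ 0.15, -0.09,  5.73]), array([ 0.  , -0.05, -0.17]))
```

Call:
{"fn": "arm_command", "kwargs": {"gripper": [4,4,4,4,4], "slide": [[0.1,-0.1,2],[0.1,-0.1,4],[0.1,-0.1,5],[0.1,-0.1,5.7],[0.1,-0.1,5.7]], "turn": [[0,0,0],[0,0,0],[0,0,0],[0,0,0],[0,0,0]], "force": 40}}

```text
clock: 8.05
position: [0.5736, -0.0753, 0.0807]
tool_rot: [-3.142, 0.0, -0.094]
force: [0.5, -0.1, -0.6]
grip_width: 0.0401
```

Call:
{"fn": "arm_command", "kwargs": {"gripper": [0.5,0.5,0.5,0.5,0.5], "slide": [[0,0,0],[0,0,0],[0,0,0],[0,0,0],[0,0,0]], "turn": [[0,0,0],[0,0,0],[0,0,0],[0,0,0],[0,0,0]]}}

```text
clock: 8.68
position: [0.5738, -0.0754, 0.081]
tool_rot: [-3.141, -0.001, -0.094]
force: [3.3, -1.1, 2.2]
grip_width: 0.0135
```

Call:
{"fn": "arm_command", "kwargs": {"gripper": [0.5,0.5,0.5,0.5,0.5], "slide": [[0,0,-0.5],[0,0,-2],[0,0,-4.5],[0,0,-8],[0,0,-9]], "turn": [[0,0,0],[0,0,0],[0,0,0],[0,0,0],[0,0,0]]}}

```text
clock: 9.3
position: [0.5737, -0.0754, 0.1724]
tool_rot: [3.141, -0.001, -0.094]
force: [0.1, 0.3, -2.3]
grip_width: 0.0133
```

Call:
{"fn": "arm_command", "kwargs": {"gripper": [0.5,0.5,0.5,0.5,0.5], "slide": [[-2.5,1.5,0],[-5.5,3,0],[-8.5,5,0],[-11,6.5,0],[-12.8,7.4,0]], "turn": [[0,0,-10],[0,0,-20],[0,0,-30],[0,0,-40],[0,0,-50]]}}

```text
clock: 9.93
position: [0.4372, -0.1377, 0.1701]
tool_rot: [-3.14, 0.001, 0.784]
force: [0.2, -0.4, -1.2]
grip_width: 0.0133
```

Call:
{"fn": "arm_command", "kwargs": {"gripper": [0.5,0.5,0.5,0.5,0.5], "slide": [[0,0,0],[0,0,0],[0,0,0],[0,0,0],[0,0,0]], "turn": [[0,0,-10],[0,0,-20],[0,0,-30],[0,0,-40],[0,0,-50]]}}

```text
clock: 10.55
position: [0.4384, -0.137, 0.1701]
tool_rot: [-3.14, -0.001, 1.658]
force: [0.4, -0.2, -1.2]
grip_width: 0.0132
```

```bash
python3 - <<'E'
from h import *
s=bot.observe(); print(s['clock'],s['position'],s['tool_rot'],s['grip_width'],s['force'],s['qpos'])
print(delta([.4394,-.1371,.12],yaw=np.radians(100.3)))
E
```

```text
10.55 [ 0.43839361 -0.1369781   0.17010982] [-3.14028686e+00 -6.92900740e-04  1.65753921e+00] 0.013158948888346797 [ 0.39740606 -0.20757022 -1.17057611] [ 0.82165968  0.45604987 -0.8279384   2.05138442  0.45651736  0.82528076
 -0.18774463]
(array([-0.02,  0.11,  5.01]), array([-0.07, -0.04, -5.33]))
```

Call:
{"fn": "arm_command", "kwargs": {"gripper": [0.5,0.5,0.5,0.5,0.5], "slide": [[0,0.1,2],[0,0.1,5],[0,0.1,8],[0,0.1,9.7],[0,0.1,9.7]], "turn": [[0,0,-3],[0,0,-5.3],[0,0,-5.3],[0,0,-5.3],[0,0,-5.3]]}}

```text
clock: 11.18
position: [0.4389, -0.1365, 0.0725]
tool_rot: [-3.139, -0.002, 1.745]
force: [0.3, 0.0, -1.2]
grip_width: 0.0132
```

Call:
{"fn": "arm_command", "kwargs": {"gripper": [0.5,0.5,0.5,0.5], "slide": [[0,0,0.6],[0,0,1.2],[0,0,1.5],[0,0,1.5]], "turn": [[0,0,0],[0,0,0],[0,0,0],[0,0,0]]}}

```text
clock: 11.68
position: [0.44, -0.137, 0.0588]
tool_rot: [-3.141, -0.0, 1.744]
force: [0.2, 0.9, -1.6]
grip_width: 0.0134
```

Call:
{"fn": "arm_command", "kwargs": {"gripper": [0.5,0.5,0.5], "slide": [[0,0,0.15],[0,0,0.25],[0,0,0.25]], "turn": [[0,0,0],[0,0,0],[0,0,0]]}}

```text
clock: 12.05
position: [0.4402, -0.1369, 0.0566]
tool_rot: [3.141, 0.0, 1.744]
force: [-2.8, 1.7, 7.5]
grip_width: 0.0136
```

Call:
{"fn": "arm_command", "kwargs": {"gripper": [2,4,4,4,4], "slide": [[0,0,-0.1],[0,0,-0.1],[0,0,-3],[0,0,-7],[0,0,-11]], "turn": [[0,0,0],[0,0,0],[0,0,0],[0,0,0],[0,0,0]]}}

```text
clock: 12.68
position: [0.4398, -0.1369, 0.1674]
tool_rot: [-3.141, -0.001, 1.744]
force: [1.2, -0.6, -0.8]
grip_width: 0.0399
```

Call:
{"fn": "arm_command", "kwargs": {"gripper": [4,4,4,4,4], "slide": [[2.4,3.2,0],[5,6.5,0],[7.5,10,0],[10,13.2,0],[12.1,16,0]], "turn": [[0,0,10],[0,0,20],[0,0,30],[0,0,40],[0,0,50]]}}

```text
clock: 13.3
position: [0.5776, 0.0112, 0.1662]
tool_rot: [-3.141, -0.0, 0.866]
force: [0.1, -0.3, -0.2]
grip_width: 0.04
```

Call:
{"fn": "arm_command", "kwargs": {"gripper": [4,4,4,4,4], "slide": [[0,0,0],[0,0,0],[0,0,0],[0,0,0],[0,0,0]], "turn": [[0,0,10],[0,0,20],[0,0,30],[0,0,41],[0,0,51]]}}

```text
clock: 13.92
position: [0.5767, 0.0098, 0.1662]
tool_rot: [3.142, 0.0, -0.025]
force: [-1.2, -0.4, -0.6]
grip_width: 0.04
```

```bash
python3 - <<'E'
from h import *
s=bot.observe(); print(s['clock'],s['position'],s['tool_rot'],s['grip_width'],s['force'])
print(delta([.577,.0103,.081],yaw=np.radians(-2.2)))
E
```

```text
13.925 [0.57670526 0.00977638 0.1662273 ] [ 3.14158426e+00  1.03693462e-04 -2.45910242e-02] 0.04001116290583442 [-1.2241987  -0.37404337 -0.57923168]
(array([ 0.03, -0.05,  8.52]), array([0.  , 0.01, 0.79]))
```

Call:
{"fn": "arm_command", "kwargs": {"gripper": [4,4,4,4,4], "slide": [[0,0,3],[0,-0.1,6],[0,-0.1,7.5],[0,-0.1,8.5],[0,-0.1,8.5]], "turn": [[0,0,0.8],[0,0,0.8],[0,0,0.8],[0,0,0.8],[0,0,0.8]]}}

```text
clock: 14.55
position: [0.5768, 0.0108, 0.0812]
tool_rot: [-3.142, 0.0, -0.033]
force: [-0.5, -0.1, -0.3]
grip_width: 0.0401
```

Call:
{"fn": "arm_command", "kwargs": {"gripper": [0.5,0.5,0.5,0.5,0.5], "slide": [[0,0,0],[0,0,0],[0,0,0],[0,0,0],[0,0,-0.3]], "turn": [[0,0,0],[0,0,0],[0,0,0],[0,0,0],[0,0,0]]}}

```text
clock: 15.18
position: [0.5772, 0.0107, 0.0844]
tool_rot: [-3.141, -0.001, -0.033]
force: [4.9, 0.7, -3.7]
grip_width: 0.0132
```

Call:
{"fn": "arm_command", "kwargs": {"gripper": [0.5,0.5,0.5,0.5,0.5], "slide": [[0,0,-1],[0,0,-2.5],[0,0,-5],[0,0,-8],[0,0,-9]], "turn": [[0,0,0],[0,0,0],[0,0,0],[0,0,0],[0,0,0]]}}

```text
clock: 15.8
position: [0.577, 0.0108, 0.1757]
tool_rot: [-3.142, -0.001, -0.033]
force: [-0.6, 0.1, -2.2]
grip_width: 0.0136
```

Call:
{"fn": "arm_command", "kwargs": {"gripper": [0.5,0.5,0.5,0.5,0.5], "slide": [[-3,1.5,0],[-6,3,0],[-9,4,0],[-12,5,0],[-15.2,6.3,0]], "turn": [[0,0,-10],[0,0,-20],[0,0,-30],[0,0,-40],[0,0,-50]]}}

```text
clock: 16.42
position: [0.4213, -0.0474, 0.1737]
tool_rot: [-3.141, 0.001, 0.846]
force: [0.0, -0.7, -1.4]
grip_width: 0.0134
```

Call:
{"fn": "arm_command", "kwargs": {"gripper": [0.5,0.5,0.5,0.5,0.5], "slide": [[0,0,0],[0,0,0],[0,0,0],[0,0,0],[0,0,0]], "turn": [[0,0,-10],[0,0,-20],[0,0,-30],[0,0,-41],[0,0,-51]]}}

```text
clock: 17.05
position: [0.4223, -0.0472, 0.1738]
tool_rot: [-3.141, -0.0, 1.736]
force: [-0.1, -0.2, -0.1]
grip_width: 0.0132
```

```bash
python3 - <<'E'
from h import *
s=bot.observe(); print(s['clock'],s['position'],s['tool_rot'],s['grip_width'],s['force'])
print(delta([.423,-.0465,.075],yaw=np.radians(100.3)))
E
```

```text
17.05 [ 0.42226218 -0.04723163  0.17377586] [-3.14052780e+00 -4.79333678e-04  1.73636702e+00] 0.013248649291626214 [-0.13209167 -0.22094226 -0.09717885]
(array([0.06, 0.1 , 9.88]), array([-0.06, -0.03, -0.81]))
```

Call:
{"fn": "arm_command", "kwargs": {"gripper": [0.5,0.5,0.5,0.5,0.5], "slide": [[0,0.1,3],[0,0.1,6],[0,0.1,8.5],[0,0.1,10],[0,0.1,10.5]], "turn": [[0,0,-0.8],[0,0,-0.8],[0,0,-0.8],[0,0,-0.8],[0,0,-0.8]]}}

```text
clock: 17.68
position: [0.4229, -0.0468, 0.0683]
tool_rot: [-3.14, -0.001, 1.745]
force: [-0.3, 0.4, -1.0]
grip_width: 0.013
```

Call:
{"fn": "arm_command", "kwargs": {"gripper": [0.5,0.5,0.5,0.5], "slide": [[0,0,0.5],[0,0,1.0],[0,0,1.2],[0,0,1.2]], "turn": [[0,0,0],[0,0,0],[0,0,0],[0,0,0]]}}

```text
clock: 18.18
position: [0.4239, -0.0471, 0.0574]
tool_rot: [3.141, 0.0, 1.744]
force: [0.7, 0.5, -1.8]
grip_width: 0.0133
```

Just at the floor; release, lift, and swing to look at the dusty modules.

Call:
{"fn": "arm_command", "kwargs": {"gripper": [0.5,2,4,4,4], "slide": [[0,0,0.15],[0,0,0.1],[0,0,0],[0,0,-3.5],[0,0,-9]], "turn": [[0,0,0],[0,0,0],[0,0,0],[0,0,0],[0,0,0]]}}

```text
clock: 18.8
position: [0.423, -0.0467, 0.1476]
tool_rot: [-3.139, -0.002, 1.745]
force: [1.5, -1.7, 0.8]
grip_width: 0.0402
```

Call:
{"fn": "arm_command", "kwargs": {"gripper": [8,8,8,8,8], "slide": [[3,0,-2],[6,0,-5],[10,0,-8],[14,0,-11],[18,0,-13]], "turn": [[0,0,10],[0,0,20],[0,0,30],[0,0,40],[0,0,50]]}}

```text
clock: 19.42
position: [0.3926, 0.1315, 0.2788]
tool_rot: [3.14, -0.001, 0.866]
force: [1.0, -0.4, -0.0]
grip_width: 0.0798
```

Call:
{"fn": "arm_command", "kwargs": {"gripper": [8,8,8,8,8], "slide": [[0,0,0],[0,0,0],[0,0,0],[0,0,0],[0,0,0]], "turn": [[0,0,10],[0,0,20],[0,0,30],[0,0,40],[0,0,50]]}}

```text
clock: 20.05
position: [0.3926, 0.1302, 0.2773]
tool_rot: [3.142, 0.0, -0.007]
force: [0.0, 0.4, -0.0]
grip_width: 0.0799
```

```bash
python3 - <<'E'
from h import *
s=bot.observe(); print(s['clock'],s['position'],s['tool_rot'],s['grip_width'],s['force'])
snap("wrist","w3")
E
```

```text
20.05 [0.39264982 0.13018218 0.27733963] [ 3.14157315e+00  3.02315809e-05 -6.84256772e-03] 0.07988071354457624 [ 0.04192279  0.36423904 -0.00089908]
```

View pics/w3.png

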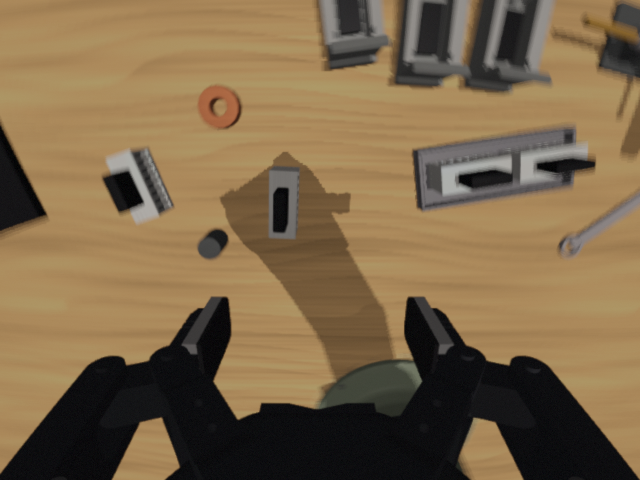

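```bash
python3 - <<'E'
from h import *
f,m=load("w3")
for n,q in [("d1",[(107,158),(131,149),(158,214),(137,222)]),("d2",[(270,168),(298,169),(296,239),(268,238)])]:
    Q=np.array([onz(m,p,.045) for p in q]); ax=(Q[0]+Q[1]-Q[2]-Q[3])/2; w=(Q[0]+Q[3]-Q[1]-Q[2])/2
    print(n,Q.mean(0)[:2].round(4),np.linalg.norm(ax).round(4),np.linalg.norm(w).round(4),np.degrees(np.arctan2(ax[1],ax[0])).round(1),np.degrees(np.arctan2(w[1],w[0])).round(1))
G=np.array([onz(m,p,.081) for p in [(276,187),(289,187),(286,231),(273,231)]]);print(G.mean(0))
for p in [(.387,.170,.09),]: print(delta(p,yaw=np.radians(-3)))
E
```

```text
d1 [0.4116 0.3428] 0.0788 0.0304 15.8 108.0
d2 [0.3884 0.1694] 0.083 0.0325 -3.8 87.5
[0.39145633 0.16778337 0.081     ]
(array([-0.63, -3.98, 18.74]), array([ 0.  , -0.  ,  2.06]))
```

Call:
{"fn": "arm_command", "kwargs": {"gripper": [6,4,4,4,4], "slide": [[0,-2,4],[-0.4,-3.9,8],[-0.4,-3.9,13],[-0.4,-3.9,18],[-0.4,-3.9,18]], "turn": [[0,0,1],[0,0,2.9],[0,0,2.9],[0,0,2.9],[0,0,2.9]]}}

```text
clock: 20.72
position: [0.3869, 0.1693, 0.0955]
tool_rot: [3.138, 0.004, -0.047]
force: [0.7, 0.3, 0.3]
grip_width: 0.0401
```

```bash
python3 - <<'E'
from h import *
s=bot.observe(); print(s['clock'],s['position'],s['tool_rot'],s['grip_width'],s['force'])
print(delta([.388,.1695,.0515],yaw=np.radians(-3.3)))
f,m=snap("wrist","w4"); b,n=snap("scene","s4")
k=np.zeros((600,800,3),np.uint8);k[:480,:640]=f
c=cv2.resize(b[150:260,290:400],None,fx=2.4,fy=2.4);k[:c.shape[0],-c.shape[1]:]=c
cv2.imwrite("pics/v4.png",k)
E
```

```text
20.725 [0.38693183 0.16926521 0.09553335] [ 3.13837652  0.00424291 -0.0467205 ] 0.04005761524210182 [0.68453326 0.28545748 0.25798716]
(array([ 0.12, -0.04,  4.4 ]), array([0.19, 0.24, 0.62]))
```

View pics/v4.png

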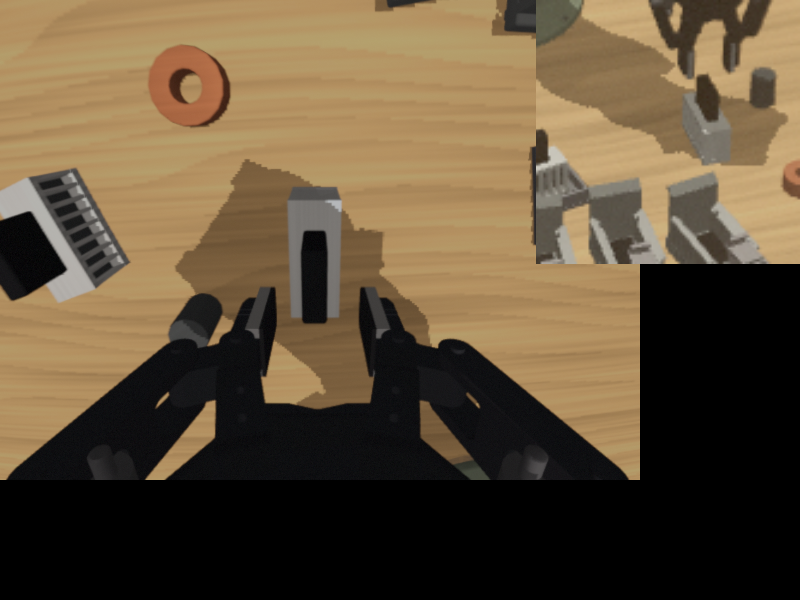

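```bash
python3 - <<'E'
from h import *
f,m=load("w4")
Q=np.array([onz(m,p,.045) for p in [(289,201),(341,202),(338,318),(291,317)]]); ax=(Q[0]+Q[1]-Q[2]-Q[3])/2;w=(Q[0]+Q[3]-Q[1]-Q[2])/2
print(Q.mean(0),np.linalg.norm(ax),np.linalg.norm(w),np.degrees(np.arctan2(ax[1],ax[0])))
G=np.array([onz(m,p,.081) for p in [(304,232),(325,232),(326,322),(302,322)]]);print(G.mean(0),G)
f,m=load("w3");print("cyl",onz(m,(219,236),.03),onz(m,(207,248),.0),onz(m,(228,236),.03))
E
```

```text
[0.38612194 0.17016409 0.045     ] 0.07944255678449853 0.03125845899429321 -3.012069824761629
[0.39241011 0.16998409 0.081     ] [[0.41861454 0.17379553 0.081     ]
 [0.41812166 0.16335632 0.081     ]
 [0.36613639 0.16480022 0.081     ]
 [0.36676784 0.17798428 0.081     ]]
cyl [0.34570675 0.25242811 0.03      ] [0.31874321 0.28017373 0.        ] [0.34563573 0.24109672 0.03      ]
```

Call:
{"fn": "arm_command", "kwargs": {"gripper": [4,4,4,4,4], "slide": [[0,0,2],[0,0,3.5],[0,0,4.4],[0,0,4.4],[0,0,4.4]], "turn": [[0.2,0.2,0.3],[0.2,0.2,0.3],[0.2,0.2,0.3],[0.2,0.2,0.3],[0.2,0.2,0.3]]}}

```text
clock: 21.45
position: [0.3892, 0.1694, 0.0541]
tool_rot: [-3.137, -0.004, -0.057]
force: [0.5, 0.0, 0.3]
grip_width: 0.04
```

Call:
{"fn": "arm_command", "kwargs": {"gripper": [0.5,0.5,0.5,0.5,0.5], "slide": [[0,0,0],[0,0,0],[0,0,0],[0,0,0],[0,0,0]], "turn": [[0,0,0],[0,0,0],[0,0,0],[0,0,0],[0,0,0]], "force": 70}}

```text
clock: 22.08
position: [0.389, 0.1693, 0.0537]
tool_rot: [-3.138, -0.004, -0.057]
force: [-1.0, -0.4, 10.3]
grip_width: 0.0131
```

```bash
python3 - <<'E'
from h import *
s=bot.observe(); print(s['clock'],s['position'],s['tool_rot'],s['grip_width'],s['force'])
E
```

```text
22.075 [0.38897995 0.16933338 0.05368375] [-3.13794965 -0.00397395 -0.05688796] 0.01311467281999616 [-0.99720297 -0.41371981 10.25553895]
```

Call:
{"fn": "arm_command", "kwargs": {"gripper": [0.5,0.5,0.5,0.5,0.5], "slide": [[0,0,-1],[0,0,-4],[0,0,-8],[0,0,-12],[0,0,-13]], "turn": [[0,0,0],[0,0,0],[0,0,0],[0,0,0],[0,0,0]]}}

```text
clock: 22.7
position: [0.389, 0.1691, 0.1858]
tool_rot: [-3.137, -0.007, -0.057]
force: [-0.6, -0.7, -2.0]
grip_width: 0.0131
```

Call:
{"fn": "arm_command", "kwargs": {"gripper": [0.5,0.5,0.5,0.5,0.5], "slide": [[4,3,0],[8,6,0],[12,9,0],[16.5,12,0],[19.9,14.8,0]], "turn": [[0,0,0],[0,0,0],[0,0,0],[0,0,-1],[0,0,-1.2]]}}

```text
clock: 23.32
position: [0.5795, 0.0083, 0.1828]
tool_rot: [-3.138, -0.003, -0.036]
force: [-0.2, 0.6, -1.7]
grip_width: 0.0125
```

```bash
python3 - <<'E'
from h import *
s=bot.observe(); print(s['clock'],s['position'],s['tool_rot'],s['grip_width'],s['force'])
print(delta([.5797,.0105,.13],yaw=np.radians(-2.0)))
f,m=snap("wrist","w5")
E
```

```text
23.325 [0.57952724 0.00825401 0.18277454] [-3.13826445e+00 -2.54178156e-03 -3.60153669e-02] 0.012510534862941155 [-0.193297    0.61470518 -1.70360032]
(array([-0.  , -0.21,  5.28]), array([-0.19, -0.15, -0.06]))
```

View pics/w5.png

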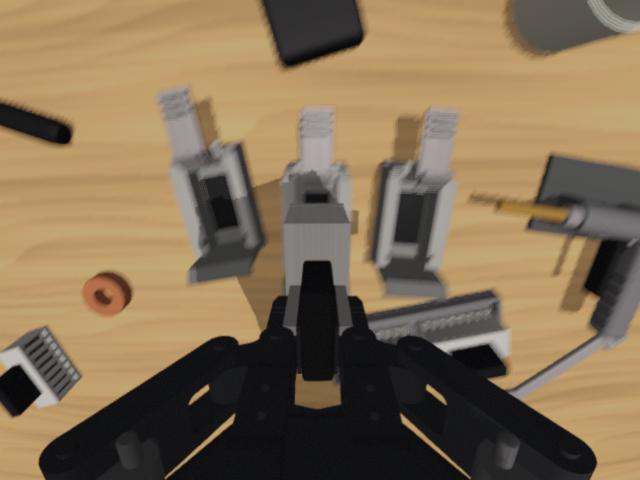

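```bash
python3 - <<'E'
from h import *
f,m=load("w5")
a,b=[onz(m,p,.1741) for p in [(287,222),(350,222)]]; print(a,b,(a+b)/2,np.linalg.norm(a-b))
a,b=[onz(m,p,.072) for p in [(301,108),(335,109)]]; print(a,b,(a+b)/2,np.linalg.norm(a-b))
a,b=[onz(m,p,.072) for p in [(425,109),(458,112)]]; print(a,b,(a+b)/2,np.linalg.norm(a-b))
E
```

```text
[0.6182822  0.02077253 0.1741    ] [ 0.61725006 -0.00915961  0.1741    ] [0.61776613 0.00580646 0.1741    ] 0.029949931365990487
[0.67485254 0.01644919 0.072     ] [ 0.6732954  -0.00804739  0.072     ] [0.67407397 0.0042009  0.072     ] 0.02454602309817444
[ 0.67155518 -0.07339601  0.072     ] [ 0.66903712 -0.09793094  0.072     ] [ 0.67029615 -0.08566348  0.072     ] 0.02466380211367601
```

Call:
{"fn": "arm_command", "kwargs": {"gripper": [0.5,0.5,0.5,0.5,0.5], "slide": [[0,-0.2,2],[0,-0.2,5],[0,-0.2,6.5],[0,-0.2,7.2],[0,-0.2,7.2]], "turn": [[-0.2,-0.15,0],[-0.2,-0.15,0],[-0.2,-0.15,0],[-0.2,-0.15,0],[-0.2,-0.15,0]]}}

```text
clock: 24.0
position: [0.5778, 0.0123, 0.1108]
tool_rot: [3.141, 0.001, -0.035]
force: [-1.9, -0.3, -2.8]
grip_width: 0.0128
```

Call:
{"fn": "arm_command", "kwargs": {"gripper": [0.5,0.5,0.5,0.5], "slide": [[0,0,0.4],[0,0,0.8],[0,0,1.2],[0,0,1.2]], "turn": [[0,0,0],[0,0,0],[0,0,0],[0,0,0]]}}

```text
clock: 24.5
position: [0.5783, 0.0119, 0.0991]
tool_rot: [3.141, 0.0, -0.036]
force: [-5.2, 0.6, -0.8]
grip_width: 0.0131
```

Call:
{"fn": "arm_command", "kwargs": {"gripper": [0.5,0.5,0.5,0.5,0.5], "slide": [[0.1,0.1,0.4],[0.1,0.1,0.8],[0.1,0.1,1.2],[0.1,0.1,1.5],[0.1,0.1,1.5]], "turn": [[0,0,0],[0,0,0],[0,0,0],[0,0,0],[0,0,0]]}}

```text
clock: 25.12
position: [0.5776, 0.0109, 0.0836]
tool_rot: [3.141, 0.004, -0.036]
force: [-12.2, 0.9, -1.5]
grip_width: 0.013
```

Call:
{"fn": "arm_command", "kwargs": {"gripper": [0.5,0.5,0.5,0.5,0.5], "slide": [[-0.15,0,0.3],[-0.15,0,0.6],[-0.15,0,0.9],[-0.15,0,1.2],[-0.15,0,1.3]], "turn": [[0,0,0],[0,0,0],[0,0,0],[0,0,0],[0,0,0]]}}

```text
clock: 25.75
position: [0.5771, 0.011, 0.071]
tool_rot: [3.141, 0.002, -0.036]
force: [-9.8, 1.3, 4.9]
grip_width: 0.0132
```

Call:
{"fn": "arm_command", "kwargs": {"gripper": [0.5,0.5,0.5,0.5], "slide": [[0,0,0.15],[0,0,0.3],[0,0,0.4],[0,0,0.4]], "turn": [[0,0,0],[0,0,0],[0,0,0],[0,0,0]]}}

```text
clock: 26.25
position: [0.5801, 0.0109, 0.0688]
tool_rot: [-3.141, -0.004, -0.036]
force: [0.0, -1.8, 17.5]
grip_width: 0.0125
```

Call:
{"fn": "arm_command", "kwargs": {"gripper": [1.5,3,4,4,4], "slide": [[0,0,-0.2],[0,0,-0.2],[0,0,-3],[0,0,-7],[0,0,-11]], "turn": [[0,0,0],[0,0,0],[0,0,0],[0,0,0],[0,0,0]]}}

```text
clock: 26.88
position: [0.5782, 0.011, 0.1785]
tool_rot: [-3.142, -0.001, -0.036]
force: [0.1, -0.1, 0.1]
grip_width: 0.0397
```

Call:
{"fn": "arm_command", "kwargs": {"gripper": [4,4,4,4,4], "slide": [[-2,-4,0],[-4,-8,0],[-6,-12,0],[-8,-16,0],[-10,-20,0]], "turn": [[0,0,0],[0,0,0],[0,0,0],[0,0,0],[0,0,0]]}}

```text
clock: 27.5
position: [0.485, 0.2157, 0.1774]
tool_rot: [-3.141, -0.001, -0.036]
force: [0.3, 0.4, 0.6]
grip_width: 0.04
```

Call:
{"fn": "arm_command", "kwargs": {"gripper": [4,4,4,4,4], "slide": [[-2,-4,0],[-4,-8,0],[-6,-11,0],[-8,-12.5,0],[-8,-12.5,0]], "turn": [[0,0,-5],[0,0,-10],[0,0,-15],[0,0,-18],[0,0,-18]]}}

```text
clock: 28.12
position: [0.4087, 0.3429, 0.1772]
tool_rot: [3.141, -0.0, 0.281]
force: [0.1, 0.4, 0.2]
grip_width: 0.0401
```

```bash
python3 - <<'E'
from h import *
vision.grab_frame("side"); vision.grab_frame("side")
s=bot.observe(); print(s['clock'],s['position'],s['tool_rot'],s['grip_width'],s['force'],s['qpos'])
f,m=snap("wrist","w6"); b,n=snap("scene","s6"); c,n=snap("side","i6")
k=np.zeros((600,800,3),np.uint8);k[:480,:640]=f
c=cv2.resize(c[180:320,230:400],None,fx=1.7,fy=1.7);k[-c.shape[0]:,-c.shape[1]:]=c
cv2.imwrite("pics/v6.png",k)
E
```

```text
28.225 [0.41050163 0.34139814 0.1772653 ] [ 3.14065104e+00 -9.75700791e-04  2.76631387e-01] 0.04017187383170206 [ 0.34056032 -0.54934002 -0.03772305] [-0.48193505  0.47385859 -0.4329851   1.87812239  0.26075229  0.84461814
 -2.34161909]
```

View pics/v6.png

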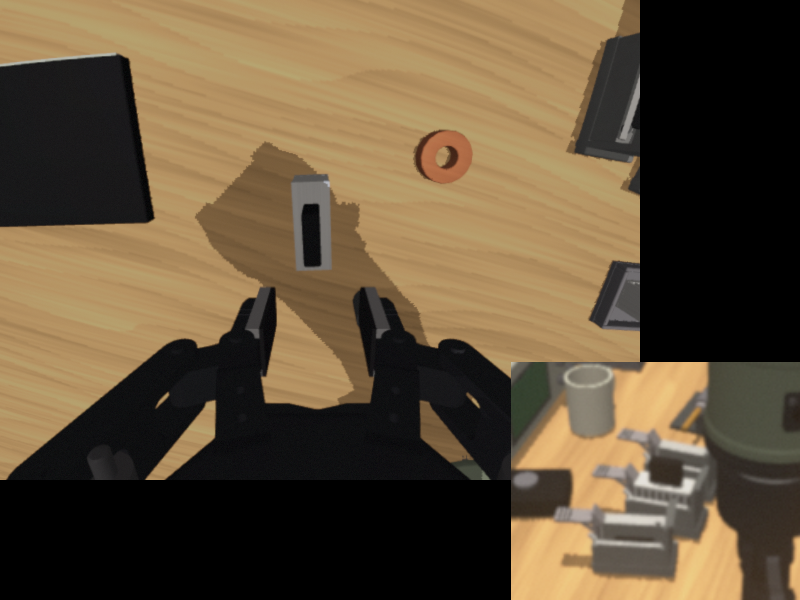

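```bash
python3 - <<'E'
from h import *
f,m=load("w6")
Q=np.array([onz(m,p,.045) for p in [(292.5,183),(328,182),(331,269.5),(295,270)]]); ax=(Q[0]+Q[1]-Q[2]-Q[3])/2;w=(Q[0]+Q[3]-Q[1]-Q[2])/2
y=np.arctan2(ax[1],ax[0]);c=Q.mean(0)
print(c,np.linalg.norm(ax),np.linalg.norm(w),np.degrees(y))
print(delta([c[0],c[1],.053],yaw=y))
E
```

```text
[0.40714471 0.34461164 0.045     ] 0.07904503498083927 0.03106683463104296 17.317139579560763
(array([-0.28, -0.42, 12.43]), array([ 0.04, -0.06, -1.5 ]))
```

Call:
{"fn": "arm_command", "kwargs": {"gripper": [4,4,4,4,4], "slide": [[-0.3,-0.4,3],[-0.3,-0.4,7],[-0.3,-0.4,10],[-0.3,-0.4,11],[-0.3,-0.4,11]], "turn": [[0,0,-1.5],[0,0,-1.5],[0,0,-1.5],[0,0,-1.5],[0,0,-1.5]]}}

```text
clock: 29.0
position: [0.4065, 0.3451, 0.0674]
tool_rot: [3.141, -0.001, 0.304]
force: [0.2, -0.7, 1.3]
grip_width: 0.0399
```

```bash
python3 - <<'E'
from h import *
s=bot.observe(); print(s['clock'],s['position'],s['tool_rot'],s['grip_width'],s['force'])
print(delta([.4071,.3446,.053],yaw=np.radians(17.3)))
E
```

```text
29.0 [0.40645414 0.34507189 0.06743085] [ 3.14096910e+00 -5.68985006e-04  3.03777223e-01] 0.03993543991505471 [ 0.21355072 -0.68346158  1.2759516 ]
(array([0.05, 0.06, 1.44]), array([ 0.04, -0.03,  0.11]))
```

Call:
{"fn": "arm_command", "kwargs": {"gripper": [4,4,4,4], "slide": [[0.05,0,0.7],[0.05,0,1.4],[0.05,0,1.4],[0.05,0,1.4]], "turn": [[0,0,0],[0,0,0],[0,0,0],[0,0,0]]}}

```text
clock: 29.5
position: [0.4068, 0.3455, 0.0535]
tool_rot: [3.141, -0.001, 0.304]
force: [0.7, -1.0, 0.5]
grip_width: 0.0404
```

Call:
{"fn": "arm_command", "kwargs": {"gripper": [0.5,0.5,0.5,0.5,0.5], "slide": [[0,0,0],[0,0,0],[0,0,0],[0,0,0],[0,0,0]], "turn": [[0,0,0],[0,0,0],[0,0,0],[0,0,0],[0,0,0]]}}

```text
clock: 30.12
position: [0.4069, 0.3454, 0.0536]
tool_rot: [3.141, -0.001, 0.304]
force: [-1.0, -1.7, 5.9]
grip_width: 0.0132
```

Call:
{"fn": "arm_command", "kwargs": {"gripper": [0.5,0.5,0.5,0.5,0.5], "slide": [[0,0,-1],[0,0,-4],[0,0,-8],[0,0,-12],[0,0,-13]], "turn": [[0,0,0],[0,0,0],[0,0,0],[0,0,0],[0,0,0]]}}

```text
clock: 30.75
position: [0.4073, 0.346, 0.1861]
tool_rot: [-3.141, -0.004, 0.304]
force: [-0.3, 0.2, -1.9]
grip_width: 0.0127
```

Call:
{"fn": "arm_command", "kwargs": {"gripper": [0.5,0.5,0.5,0.5,0.5], "slide": [[0.4,4.5,0],[0.7,9,0],[1.1,14,0],[1.4,18.5,0],[1.7,23,0]], "turn": [[0,0,0],[0,0,0],[0,0,0],[0,0,0],[0,0,0]]}}

```text
clock: 31.38
position: [0.4918, 0.1295, 0.183]
tool_rot: [3.141, -0.0, 0.304]
force: [0.1, 0.3, -1.5]
grip_width: 0.0128
```

Call:
{"fn": "arm_command", "kwargs": {"gripper": [0.5,0.5,0.5,0.5,0.5], "slide": [[0.4,4.5,0],[0.7,9,0],[1.1,14,0],[1.4,18.5,0],[1.7,22.2,0]], "turn": [[0,0,5],[0,0,10],[0,0,15],[0,0,20],[0,0,22.7]]}}

```text
clock: 32.0
position: [0.5745, -0.0776, 0.183]
tool_rot: [3.141, -0.0, -0.095]
force: [0.1, 0.4, -1.2]
grip_width: 0.0127
```

```bash
python3 - <<'E'
from h import *
[vision.grab_frame("side") for _ in range(4)]
s=bot.observe(); print(s['clock'],s['position'],s['tool_rot'],s['grip_width'],s['force'])
print(delta([.575,-.0757,.111],yaw=np.radians(-5.3)))
f,m=snap("wrist","w7")
E
```

```text
32.2 [ 0.57402677 -0.07583913  0.18283982] [-3.14141178e+00  3.07125263e-04 -9.25167227e-02] 0.01288158791193407 [ 0.55262434  1.23725029 -2.40660331]
(array([ 0.1 , -0.02,  7.18]), array([-0.01,  0.02, -0.  ]))
```

View pics/w7.png

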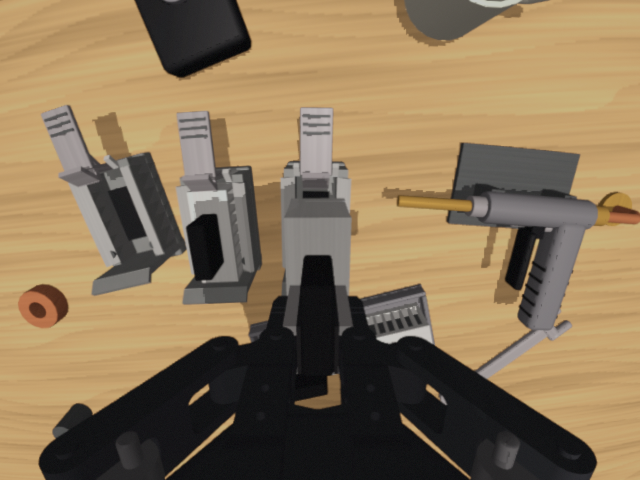

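```bash
python3 - <<'E'
from h import *
f,m=load("w7")
a,b=[onz(m,p,.1742) for p in [(284,217),(350,217)]]; print((a+b)/2,np.linalg.norm(a-b))
a,b=[onz(m,p,.072) for p in [(300.5,109),(332,109)]]; t=(a+b)/2;print(t,np.linalg.norm(a-b), t-.095*np.array([np.cos(.094),-np.sin(.094),0]))
c=cv2.resize(f[130:340,380:640],None,fx=3,fy=2.8,interpolation=cv2.INTER_CUBIC); cv2.imwrite("pics/gun.png",c)
E
```

```text
[ 0.6146165  -0.07996339  0.1742    ] 0.031198733656558966
[ 0.66763841 -0.08421675  0.072     ] 0.02272250948541501 [ 0.57305781 -0.0752999   0.072     ]
```

View pics/gun.png

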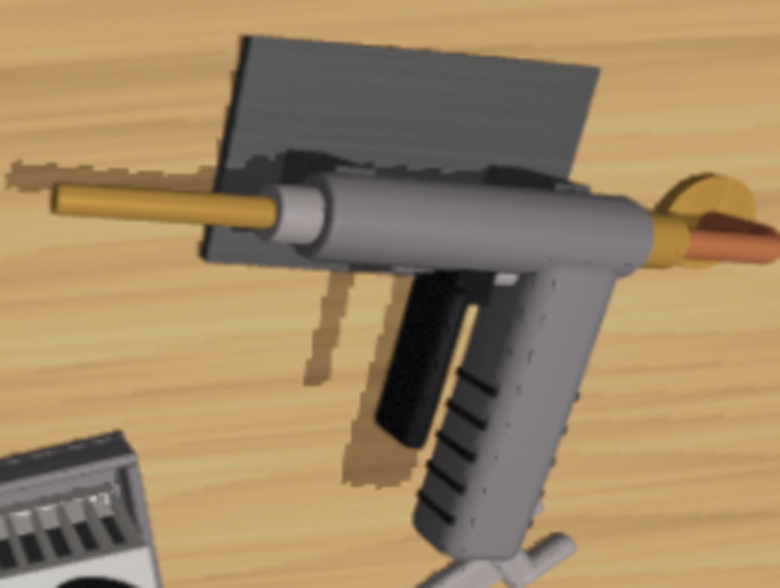

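Call:
{"fn": "arm_command", "kwargs": {"gripper": [0.5,0.5,0.5,0.5,0.5], "slide": [[0,0,2],[0,0,5],[0,0,6.5],[0,0,7.2],[0,0,7.2]], "turn": [[0,0,0],[0,0,0],[0,0,0],[0,0,0],[0,0,0]]}}

```text
clock: 32.88
position: [0.5738, -0.0749, 0.1111]
tool_rot: [-3.141, 0.001, -0.091]
force: [-2.6, -0.2, -2.3]
grip_width: 0.0132
```

Call:
{"fn": "arm_command", "kwargs": {"gripper": [0.5,0.5,0.5,0.5], "slide": [[0,0,0.4],[0,0,0.8],[0,0,1.2],[0,0,1.2]], "turn": [[0,0,0],[0,0,0],[0,0,0],[0,0,0]]}}

```text
clock: 33.38
position: [0.5731, -0.0754, 0.0991]
tool_rot: [3.141, 0.002, -0.092]
force: [-12.3, 1.6, 4.7]
grip_width: 0.0129
```

Call:
{"fn": "arm_command", "kwargs": {"gripper": [0.5,0.5,0.5,0.5,0.5], "slide": [[-0.1,0,0.4],[-0.15,0,0.8],[-0.15,0,1.2],[-0.15,0,1.5],[-0.15,0,1.5]], "turn": [[0,0,0],[0,0,0],[0,0,0],[0,0,0],[0,0,0]]}}

```text
clock: 34.0
position: [0.5712, -0.0752, 0.0836]
tool_rot: [3.142, 0.003, -0.092]
force: [-10.3, 2.3, -1.6]
grip_width: 0.0132
```

Call:
{"fn": "arm_command", "kwargs": {"gripper": [0.5,0.5,0.5,0.5,0.5], "slide": [[0,0,0.3],[0,0,0.6],[0,0,0.9],[0,0,1.2],[0,0,1.3]], "turn": [[0,0,0],[0,0,0],[0,0,0],[0,0,0],[0,0,0]]}}

```text
clock: 34.62
position: [0.5719, -0.0753, 0.0711]
tool_rot: [3.142, 0.002, -0.092]
force: [-5.3, 2.3, 6.0]
grip_width: 0.013
```

Call:
{"fn": "arm_command", "kwargs": {"gripper": [0.5,0.5,0.5,0.5], "slide": [[0,0,0.15],[0,0,0.3],[0,0,0.4],[0,0,0.4]], "turn": [[0,0,0],[0,0,0],[0,0,0],[0,0,0]]}}

```text
clock: 35.12
position: [0.5752, -0.0755, 0.069]
tool_rot: [-3.141, -0.005, -0.092]
force: [3.0, -0.8, 16.9]
grip_width: 0.013
```

Call:
{"fn": "arm_command", "kwargs": {"gripper": [1.5,3,4,4,4], "slide": [[0,0,-0.2],[0,0,-0.2],[0,0,-3],[0,0,-7],[0,0,-11]], "turn": [[0,0,0],[0,0,0],[0,0,0],[0,0,0],[0,0,0]]}}

```text
clock: 35.75
position: [0.5729, -0.0754, 0.1785]
tool_rot: [-3.141, -0.001, -0.092]
force: [0.9, -0.1, 0.5]
grip_width: 0.0402
```

```bash
python3 - <<'E'
from h import *
f,m=load("w7")
G=lambda p:(380+p[0]/3,130+p[1]/2.8)
P=lambda p,z:onz(m,G(p),z)[:2]
def yaw(v): return np.degrees(np.arctan2(v[1],v[0])).round(1)
a,b=P((330,218),.048),P((635,238),.048); ux=a-b; L=np.linalg.norm(ux);uy=ux/L; print("barrel",a,b,L,"y-yaw",yaw(uy))
a2,b2=P((55,198),.048),P((275,212),.048); print("nozzle",a2,b2,yaw(a2-b2))
c,d=P((615,280),.061),P((520,555),.061); print("grip back",c,d,yaw(c-d))
c2,d2=P((540,270),.061),P((460,550),.061); print("grip front",c2,d2,yaw(c2-d2))
e,g=P((470,300),.059),P((425,448),.059); print("trig rear",e,g,yaw(e-g))
h,i=P((410,280),.037),P((375,420),.037); print("trig front bottom",h,i,yaw(h-i))
X=np.array([uy[1],-uy[0]])
for n,p in dict(c=c,d=d,c2=c2,d2=d2,e=e,g=g,h=h,i=i,a=a).items(): print(n,"along x",((p-b)@X).round(4),"along y",((p-b)@uy).round(4))
print(b,X,uy)
E
```

```text
barrel [ 0.57551214 -0.22798763] [ 0.56072827 -0.32480646] 0.09794104626613295 y-yaw 81.3
nozzle [ 0.58887817 -0.14738383] [ 0.57885698 -0.2114546 ] 81.1
grip back [ 0.55188489 -0.309475  ] [ 0.45318593 -0.29482892] -8.4
grip front [ 0.55729819 -0.28536325] [ 0.45778469 -0.27388767] -6.6
trig rear [ 0.54856658 -0.26648132] [ 0.49769087 -0.25852647] -8.9
trig front bottom [ 0.54873614 -0.26098912] [ 0.49768764 -0.25447065] -7.3
c along x -0.0111 along y 0.0138
d along x -0.1108 along y 0.0134
c2 along x -0.0093 along y 0.0385
d2 along x -0.1095 along y 0.0348
e along x -0.0208 along y 0.0558
g along x -0.0723 along y 0.056
h along x -0.0215 along y 0.0613
i along x -0.0729 along y 0.06
a along x -0.0 along y 0.0979
[ 0.56072827 -0.32480646] [ 0.98854193 -0.15094654] [0.15094654 0.98854193]
```

Call:
{"fn": "arm_command", "kwargs": {"gripper": [8,8,8,8,8], "slide": [[-1,5,0],[-2,10,0],[-3,15,0],[-3.7,20.9,2],[-3.7,20.9,4]], "turn": [[0,0,1],[0,0,2],[0,0,3.4],[0,0,3.4],[0,0,3.4]]}}

```text
clock: 36.38
position: [0.5151, -0.2854, 0.1368]
tool_rot: [3.14, -0.001, -0.158]
force: [1.5, 1.6, 0.4]
grip_width: 0.08
```

```bash
python3 - <<'E'
from h import *
[vision.grab_frame("side") for _ in range(4)]
s=bot.observe(); print(s['clock'],s['position'],s['tool_rot'],s['grip_width'],s['force'])
f,m=snap("wrist","w8"); c,n=snap("side","i8"); d,n=snap("scene","s8")
k=np.zeros((600,800,3),np.uint8);k[:480,:640]=f
c=cv2.resize(c[180:320,230:430],None,fx=1.6,fy=1.6);k[-c.shape[0]:,-c.shape[1]:]=c
d=cv2.resize(d[200:290,220:400],None,fx=2,fy=2); k[-d.shape[0]:,:d.shape[1]]=d
cv2.imwrite("pics/v8.png",k)
E
```

```text
36.575 [ 0.51733888 -0.27953338  0.13764596] [-3.14101651e+00 -8.06364152e-04 -1.50404286e-01] 0.08007881527182846 [0.28877642 0.11618007 0.71703058]
```

View pics/v8.png

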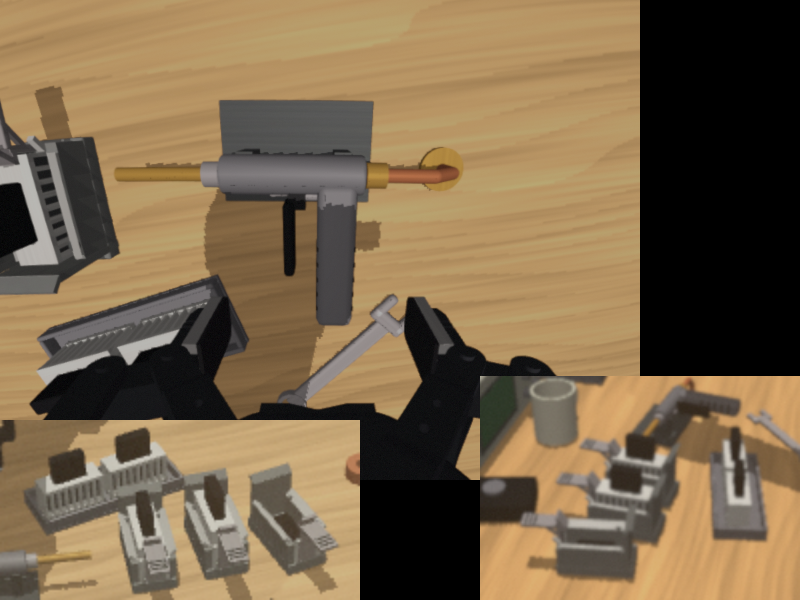

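```bash
python3 - <<'E'
from h import *
f,m=load("w8")
row=f[232,275:365].astype(int).mean(1); print(row.round().astype(int).tolist())
for v in (225,240):
  print([onz(m,p,z)[:2].round(4) for p,z in [((284,v),.059),((355,v),.061),((355,v),.048)]])
print(onz(m,(218,174),.048),onz(m,(366,175),.048), onz(m,(289,275),.059))
s=bot.observe(); print(s['position'],s['tool_rot'])
E
```

```text
[97, 98, 97, 98, 97, 97, 97, 86, 36, 15, 18, 16, 12, 13, 15, 11, 12, 11, 11, 19, 57, 93, 95, 96, 95, 95, 95, 95, 95, 96, 95, 94, 95, 96, 96, 96, 95, 97, 95, 97, 95, 88, 59, 59, 63, 66, 68, 70, 70, 71, 72, 72, 73, 72, 73, 71, 72, 72, 72, 72, 72, 73, 71, 70, 72, 71, 71, 71, 71, 71, 70, 70, 70, 69, 67, 65, 64, 60, 57, 56, 64, 87, 96, 98, 97, 97, 97, 95, 97, 97]
[array([ 0.5368, -0.2595]), array([ 0.5301, -0.3083]), array([ 0.5261, -0.3092])]
[array([ 0.526 , -0.2575]), array([ 0.5192, -0.307 ]), array([ 0.5145, -0.3079])]
[ 0.57744038 -0.21867552  0.048     ] [ 0.56111288 -0.32102334  0.048     ] [ 0.49870725 -0.25622095  0.059     ]
[ 0.51774898 -0.27961945  0.13835533] [ 3.14146376e+00 -2.15217608e-03 -1.50000853e-01]
```

Call:
{"fn": "arm_command", "kwargs": {"gripper": [7.5,7.5,7.5,7.5,7.5], "slide": [[0.2,0.2,3],[0.2,0.2,6],[0.2,0.2,9],[0.2,0.2,11],[0.2,0.2,11.2]], "turn": [[0,0,0],[0,0,0],[0,0,0],[0,0,0],[0,0,0]], "force": 30}}

```text
clock: 37.35
position: [0.5186, -0.282, 0.0248]
tool_rot: [-3.141, 0.0, -0.151]
force: [-0.1, -0.7, 0.1]
grip_width: 0.0751
```

Call:
{"fn": "arm_command", "kwargs": {"gripper": [6.5,6,5.6,5.6], "slide": [[0,0,0],[0,0,0],[0,0,0],[0,0,0]], "turn": [[0,0,0],[0,0,0],[0,0,0],[0,0,0]]}}

```text
clock: 37.85
position: [0.5189, -0.2826, 0.0258]
tool_rot: [3.142, -0.001, -0.151]
force: [-0.2, -0.5, -0.6]
grip_width: 0.0557
```

Call:
{"fn": "arm_command", "kwargs": {"gripper": [5.2,5.2,5.2], "slide": [[0,0,0],[0,0,0],[0,0,0]], "turn": [[0,0,0],[0,0,0],[0,0,0]]}}

```text
clock: 38.22
position: [0.5189, -0.2824, 0.0254]
tool_rot: [-3.141, -0.001, -0.151]
force: [1.2, 1.1, 1.6]
grip_width: 0.0519
```

Call:
{"fn": "arm_command", "kwargs": {"gripper": [4.95,4.95,4.95,4.95], "slide": [[0,0,0],[0,0,0],[0,0,0],[0,0,0]], "turn": [[0,0,0],[0,0,0],[0,0,0],[0,0,0]]}}

```text
clock: 38.72
position: [0.5188, -0.2825, 0.0255]
tool_rot: [-3.142, -0.001, -0.151]
force: [0.4, 3.2, 2.7]
grip_width: 0.0498
```

Call:
{"fn": "arm_command", "kwargs": {"gripper": [4.85,4.75,4.75,4.75,4.75], "slide": [[0,-0.1,0],[0,-0.1,0],[0,-0.1,0],[0,-0.1,0],[0,-0.1,0]], "turn": [[0,0,0],[0,0,0],[0,0,0],[0,0,0],[0,0,0]]}}

```text
clock: 39.35
position: [0.5188, -0.2832, 0.0257]
tool_rot: [3.14, -0.002, -0.152]
force: [-0.3, -7.4, 2.8]
grip_width: 0.0476
```

Call:
{"fn": "arm_command", "kwargs": {"gripper": [4.72,4.72,4.72,4.72,4.72], "slide": [[0,0.05,0],[0,0.05,0],[0,0.05,0],[0,0.05,0],[0,0.05,0]], "turn": [[0,0,0],[0,0,0],[0,0,0],[0,0,0],[0,0,0]]}}

```text
clock: 39.98
position: [0.5187, -0.2834, 0.0258]
tool_rot: [3.14, -0.001, -0.152]
force: [-1.2, -6.3, 5.1]
grip_width: 0.0473
```

Call:
{"fn": "arm_command", "kwargs": {"gripper": [4.72,4.72,4.72,4.72,4.72], "slide": [[0,0,0],[0,0,0],[0,0,0],[0,0,0],[0,0,0]], "turn": [[0,0,0],[0,0,0],[0,0,0],[0,0,0],[0,0,0]]}}

```text
clock: 40.6
position: [0.5187, -0.2833, 0.0257]
tool_rot: [3.14, -0.001, -0.152]
force: [0.2, -6.8, 5.2]
grip_width: 0.0471
```

Call:
{"fn": "arm_command", "kwargs": {"gripper": [4.72,4.72,4.72,4.72,4.72], "slide": [[0,0,0],[0,0,0],[0,0,0],[0,0,0],[0,0,0]], "turn": [[0,0,0],[0,0,0],[0,0,0],[0,0,0],[0,0,0]]}}

```text
clock: 41.22
position: [0.5187, -0.2834, 0.0258]
tool_rot: [3.14, -0.001, -0.152]
force: [-1.0, -5.2, 4.4]
grip_width: 0.0473
```

Call:
{"fn": "arm_command", "kwargs": {"gripper": [3.7,3.7,3.7,3.7,3.7], "slide": [[0,0,0],[0,0,0],[0,0,0],[0,0,0],[0,0,0]], "turn": [[0,0,0],[0,0,0],[0,0,0],[0,0,0],[0,0,0]], "force": 35}}

```text
clock: 41.85
position: [0.5181, -0.288, 0.027]
tool_rot: [3.135, -0.003, -0.155]
force: [-8.2, -27.6, 20.8]
grip_width: 0.0373
```

Call:
{"fn": "arm_command", "kwargs": {"gripper": [3.7,3.7,3.7,3.7,3.7], "slide": [[0,0,0],[0,0,0],[0,0,0],[0,0,0],[0,0,0]], "turn": [[0,0,0],[0,0,0],[0,0,0],[0,0,0],[0,0,0]]}}

```text
clock: 42.48
position: [0.518, -0.2879, 0.027]
tool_rot: [3.135, -0.003, -0.155]
force: [-7.5, -27.0, 19.9]
grip_width: 0.0379
```

Call:
{"fn": "arm_command", "kwargs": {"gripper": [3.7,3.7,3.7,3.7,3.7], "slide": [[0,0,0],[0,0,0],[0,0,0],[0,0,0],[0,0,0]], "turn": [[0,0,0],[0,0,0],[0,0,0],[0,0,0],[0,0,0]]}}

```text
clock: 43.1
position: [0.5181, -0.288, 0.027]
tool_rot: [3.135, -0.003, -0.155]
force: [-8.0, -27.2, 18.9]
grip_width: 0.038
```

Call:
{"fn": "arm_command", "kwargs": {"gripper": [3.7,3.7,3.7,3.7,3.7], "slide": [[0,0,0],[0,0,0],[0,0,0],[0,0,0],[0,0,0]], "turn": [[0,0,0],[0,0,0],[0,0,0],[0,0,0],[0,0,0]]}}

```text
clock: 43.72
position: [0.5181, -0.2879, 0.027]
tool_rot: [3.135, -0.003, -0.155]
force: [-7.6, -27.6, 20.1]
grip_width: 0.0375
```

Call:
{"fn": "arm_command", "kwargs": {"gripper": [3.7,3.7,3.7,3.7,3.7], "slide": [[0,0.15,0],[0,0.3,0],[0,0.45,0],[0,0.5,0],[0,0.5,0]], "turn": [[0,0,0],[0,0,0],[0,0,0],[0,0,0],[0,0,0]]}}

```text
clock: 44.35
position: [0.5178, -0.2881, 0.0266]
tool_rot: [3.14, -0.001, -0.152]
force: [-8.7, -1.6, 24.7]
grip_width: 0.0375
```

Call:
{"fn": "arm_command", "kwargs": {"gripper": [3.7,3.7,3.7,3.7,3.7], "slide": [[0,0,0],[0,0,0],[0,0,0],[0,0,0],[0,0,0]], "turn": [[0,0,0],[0,0,0],[0,0,0],[0,0,0],[0,0,0]]}}

```text
clock: 44.98
position: [0.5178, -0.2881, 0.0266]
tool_rot: [3.14, -0.001, -0.152]
force: [-8.3, -1.9, 23.8]
grip_width: 0.0378
```

Call:
{"fn": "arm_command", "kwargs": {"gripper": [3.7,3.7,3.7,3.7,3.7], "slide": [[0,0,0],[0,0,0],[0,0,0],[0,0,0],[0,0,0]], "turn": [[0,0,0],[0,0,0],[0,0,0],[0,0,0],[0,0,0]]}}

```text
clock: 45.6
position: [0.5178, -0.2881, 0.0266]
tool_rot: [3.14, -0.001, -0.152]
force: [-8.2, -1.7, 25.3]
grip_width: 0.0381
```

```bash
python3 - <<'E'
from h import *
d,n=snap("scene","s9"); cv2.imwrite("pics/v9.png",np.hstack([cv2.resize(cv2.imread("pics/s4.png")[225:315,150:270],None,fx=3.3,fy=3.3),cv2.resize(d[225:315,150:270],None,fx=3.3,fy=3.3)]))
E
```

```text
(no output)
```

View pics/v9.png

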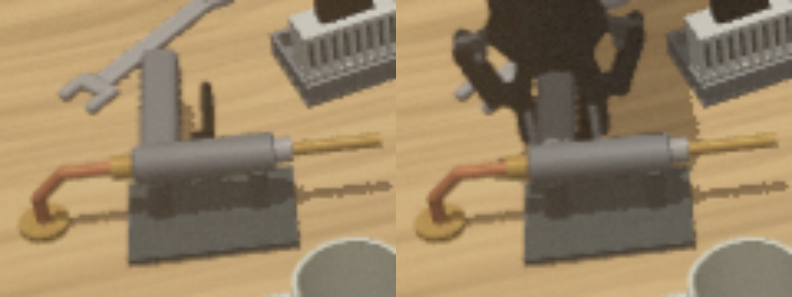

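Call:
{"fn": "arm_command", "kwargs": {"gripper": [5,6.5,7.5,7.5,7.5], "slide": [[0,0,0],[0,-0.2,0],[0,-0.5,0],[0,-0.5,0],[0,-0.5,0]], "turn": [[0,0,0],[0,0,0],[0,0,0],[0,0,0],[0,0,0]]}}

```text
clock: 46.28
position: [0.5188, -0.2821, 0.0254]
tool_rot: [3.142, -0.001, -0.151]
force: [-0.1, -0.5, -0.2]
grip_width: 0.075
```

Call:
{"fn": "arm_command", "kwargs": {"gripper": [7.5,7.5,7.5,7.5,7.5], "slide": [[0,0,-2],[0,0,-5],[0,0,-9],[0,0,-14],[0,0,-18]], "turn": [[0,0,0],[0,0,0],[0,0,0],[0,0,0],[0,0,0]]}}

```text
clock: 46.9
position: [0.5188, -0.2821, 0.209]
tool_rot: [3.141, -0.003, -0.151]
force: [0.2, -0.0, -0.7]
grip_width: 0.075
```

Call:
{"fn": "arm_command", "kwargs": {"gripper": [7.5,7.5,7.5,7.5,7.5], "slide": [[0,-4,-2],[0,-8,-3],[0,-12,-4],[0,-12,-4],[0,-12,-4]], "turn": [[0,0,0],[0,0,0],[0,0,0],[0,0,0],[0,0,0]]}}

```text
clock: 47.52
position: [0.5366, -0.164, 0.2463]
tool_rot: [3.141, -0.002, -0.152]
force: [-0.8, -0.3, -0.7]
grip_width: 0.0753
```

```bash
python3 - <<'E'
from h import *
[vision.grab_frame("side") for _ in range(8)]
s=bot.observe(); print(s['clock'],s['position'],s['force'],s['grip_width'])
f,m=snap("wrist","w10"); c,n=snap("side","i10"); d,n=snap("scene","s10")
k=np.zeros((600,800,3),np.uint8);k[:480,:640]=f
c=cv2.resize(c[180:320,230:430],None,fx=1.6,fy=1.6);k[-c.shape[0]:,-c.shape[1]:]=c
d=cv2.resize(d[200:290,220:400],None,fx=2,fy=2); k[-d.shape[0]:,:d.shape[1]]=d
cv2.imwrite("pics/v10.png",k)
E
```

```text
47.925 [ 0.53662672 -0.16367563  0.24532235] [-0.08528547 -0.07955046 -0.37899111] 0.07490549248655407
```

View pics/v10.png

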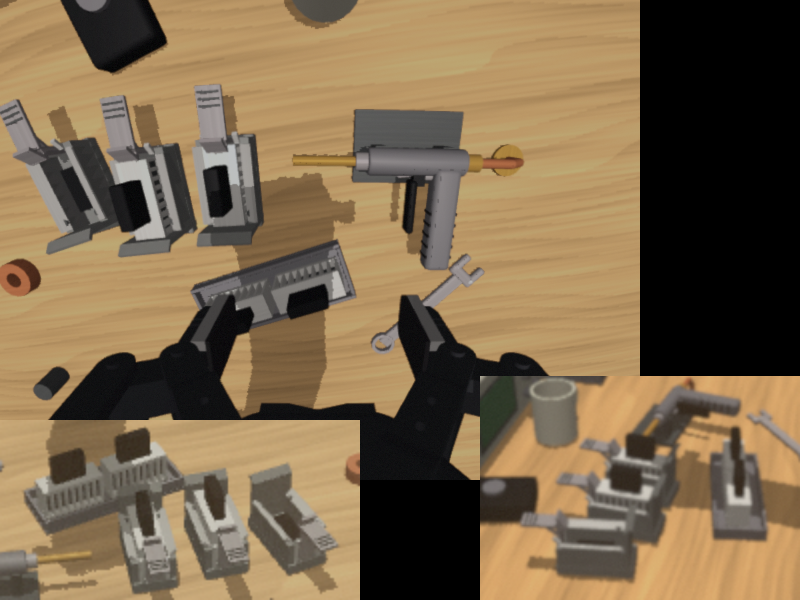

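```bash
python3 -c "
from workcell import job_done; print(job_done())"
```

```text
the job is handed in; nothing more can be done
None
```

I finished the whole sequence and handed the job in at about 48 s of the 210 s allowed. No verdict came back.

- **Clean modules:** I pressed both latch tabs and both modules popped up. They now stand upright, end to end, in the tray.
- **Dusty modules:** only two were on the bench. I pushed one into the middle slot and one into the right slot with about 17 N, slightly over the 6 to 15 N you gave. In both, the sideways push of the latch vanished as the module reached the floor, so it had snapped back. The left slot stays empty.
- **Air gun:** I held the first stage for about 2 s at a finger opening of 47 mm. I then squeezed to about 38 mm, the end of the second stage, held it for about 3.5 s, and let go.
- **Last pictures:** both dusty modules sit low under shut latches, and both clean modules are upright in the tray. The trigger is back, the mug is upright, and the arm is clear with about 0 N on the tool.

**Not quite as expected:**
- The tab presses read 13 to 17 N where 3 to 6 N was expected, probably because the tabs had reached their stop.
- The second-stage opening read about 1 mm under the nominal 39 mm. If the reading is off by that much, the first-stage travel was about 4 to 5 mm. That is still above the 3 mm needed and short of the pressure point at 7 mm.
- For the first half of the second-stage hold the gripper was off centre, with about 27 N sideways on the tool. I then centred it to about 2 N.

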